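# Clamp the packing tray and rake its cork blocks level

## Task

Make the bed for the compass case: turn the cam lever clockwise just until the cam has closed the gap and bears on the packing tray, without forcing it, so that the tray is held in its corner stop. Then take the rake and, with the rake alone, spread the heap of cork blocks into one even layer over the whole tray: every block flat on the floor, none on top of or propped on another, and at least one at the front and one at the back in each third of the tray's length. Finally lay the rake back on its rest as it was, leave the tray clamped, and do not disturb the other instruments.

Things in the scene. Friction and masses are not known exactly. Their poses are not given: they have to be found in the camera images.
- tray: Loose light-wood tray, green floor, open top. Outside 226 (x) by 350 (y, its length) by 48 mm high, walls and floor 10 mm thick: inside 206 by 330, 38 deep. Origin: centre of underside. Thirds: y below -55, -55 to 55, above 55 mm; front and back halves: x below and above 0. Left end (+y) and back (+x) stand in the corner stop with 1 mm to spare; right end face (y = -175) faces the cam. 1.6 kg.
- block1_mid (a point): Cork block, 60 (its x) by 50 (its y) by 20 mm (its z), 0.03 kg. The point is its centre, 10 mm above its underside; at the start four lie on the tray floor and four on top of them.
- block2_mid (a point): Cork block, 60 (its x) by 50 (its y) by 20 mm (its z), 0.03 kg. The point is its centre, 10 mm above its underside; at the start four lie on the tray floor and four on top of them.
- block3_mid (a point): Cork block, 60 (its x) by 50 (its y) by 20 mm (its z), 0.03 kg. The point is its centre, 10 mm above its underside; at the start four lie on the tray floor and four on top of them.
- block4_mid (a point): Cork block, 60 (its x) by 50 (its y) by 20 mm (its z), 0.03 kg. The point is its centre, 10 mm above its underside; at the start four lie on the tray floor and four on top of them.
- block5_mid (a point): Cork block, 60 (its x) by 50 (its y) by 20 mm (its z), 0.03 kg. The point is its centre, 10 mm above its underside; at the start four lie on the tray floor and four on top of them.
- block6_mid (a point): Cork block, 60 (its x) by 50 (its y) by 20 mm (its z), 0.03 kg. The point is its centre, 10 mm above its underside; at the start four lie on the tray floor and four on top of them.
- block7_mid (a point): Cork block, 60 (its x) by 50 (its y) by 20 mm (its z), 0.03 kg. The point is its centre, 10 mm above its underside; at the start four lie on the tray floor and four on top of them.
- block8_mid (a point): Cork block, 60 (its x) by 50 (its y) by 20 mm (its z), 0.03 kg. The point is its centre, 10 mm above its underside; at the start four lie on the tray floor and four on top of them.
- rake_grip (a point): Centre of the rake's dark wooden handle, where to grip it. Handle level along its x axis, 130 mm long (80 behind to 50 ahead of this point), 20 wide (y), 22 high, flat sided: a firm grip (40 N) keeps it level. +x points to the brass head on a cranked neck: the row of tines is 85 mm ahead of this point, the tine tips 95 mm below it.
- rake: The rake, 0.2 kg. Origin: middle of the row of five tine tips, axes as rake_grip. Row along y, 100 mm wide over all; tines 8 wide, 15 mm gaps, 6 thick (x), 40 long below a 12 mm head bar. Neck and handle lie on the -x side, handle's underside 84 mm above the tips. At the start the tips stand on the table and the handle lies level on the rest.
- rake_home (a point): The place on the rest where the rake's handle centre lies at the start and must lie again, 95 mm above the table; its x axis points along the handle towards the head, as the rest is turned.
- rest: Fixed wooden rest, block 34 (x) by 80 (y) by 83.5 mm high, for the rear end of the rake's handle (60 mm behind the grip point); two brass pins 36 mm apart in the clear stand 17 mm above its top on either side of the handle. Origin: centre of its underside.
- stop: Fixed dark-wood corner stop, 40 mm high, 24 mm thick bars along the tray's left end and part of its back side. Its frame coincides with the tray's at the start.
- clamp: Fixed pivot post of the eccentric cam clamp at the tray's right end, with the cam and lever that turn on it. Origin on the pivot axis at table height.
- cam (a joint): Angle of the cam lever, 0 to 2.15 rad, growing clockwise seen from above; starts at 0 to 0.45, stays where left (friction 0.12 N m). The cam starts some 5 to 18 mm clear of the tray and meets it at about 0.85 to 1.65 rad, where the lever suddenly turns hard. From there a push on the knob is multiplied about 2 to 4 times at the tray: 5 to 20 N on the knob is plenty.
- cam_knob (a point): Middle of the upright black knob on the end of the steel lever, 22 mm diameter, 46 mm tall (50 to 96 mm above the table; this point is at 75 mm), 105 mm from the pivot axis. The lever under it is 14 mm thick with its top at 50 mm.
- cam_disc (a point): Centre of the wooden cam disc (32 mm radius, 24 mm thick, 22 mm above the table), set 12 mm off the pivot axis; it goes round the pivot with the lever, clockwise, and so comes out towards the tray's end face.
- compass: Silver pocket compass, 62 mm across with a winding bow, 17 mm high, loose: leave alone.
- gimbal: Brass gimbal ring, 112 mm across, 12 mm high, loose: leave alone.
- disc: Black ebony reference disc, 96 mm across, 14 mm high, loose: leave alone.
- screwdriver: Steel screwdriver, 150 mm long, about 20 mm high, loose: leave alone.
There are look-alikes about, which are no part of the job. What is shaped like the part that bears block3_mid but purple or turquoise is not meant.

How it is judged (in metres and radians):
On the way, in this order (a step that is already met when the one before it is completed fails the run):
1. the cam bears on the tray with more than 2 N (contact force between clamp and tray above 2 N), for 0.2 s.
2. the rake is lifted (its handle more than 0.125 m above the table) with the tray still clamped (height (world z) of rake_grip above 0.125 m and contact force between clamp and tray above 2 N), for 0.1 s.
3. the blocks lie flat in one even layer, at least one in the front half and one in the back half of each third of the tray (z of block1_mid in the frame of tray between 0.015 and 0.026 m and x of block1_mid in the frame of tray between -0.103 and 0.103 m and y of block1_mid in the frame of tray between -0.165 and 0.165 m and z of block2_mid in the frame of tray between 0.015 and 0.026 m and x of block2_mid in the frame of tray between -0.103 and 0.103 m and y of block2_mid in the frame of tray between -0.165 and 0.165 m and z of block3_mid in the frame of tray between 0.015 and 0.026 m and x of block3_mid in the frame of tray between -0.103 and 0.103 m and y of block3_mid in the frame of tray between -0.165 and 0.165 m and z of block4_mid in the frame of tray between 0.015 and 0.026 m and x of block4_mid in the frame of tray between -0.103 and 0.103 m and y of block4_mid in the frame of tray between -0.165 and 0.165 m and z of block5_mid in the frame of tray between 0.015 and 0.026 m and x of block5_mid in the frame of tray between -0.103 and 0.103 m and y of block5_mid in the frame of tray between -0.165 and 0.165 m and z of block6_mid in the frame of tray between 0.015 and 0.026 m and x of block6_mid in the frame of tray between -0.103 and 0.103 m and y of block6_mid in the frame of tray between -0.165 and 0.165 m and z of block7_mid in the frame of tray between 0.015 and 0.026 m and x of block7_mid in the frame of tray between -0.103 and 0.103 m and y of block7_mid in the frame of tray between -0.165 and 0.165 m and z of block8_mid in the frame of tray between 0.015 and 0.026 m and x of block8_mid in the frame of tray between -0.103 and 0.103 m and y of block8_mid in the frame of tray between -0.165 and 0.165 m and ((x of block1_mid in the frame of tray below 0 m and y of block1_mid in the frame of tray below -0.055 m) or (x of block2_mid in the frame of tray below 0 m and y of block2_mid in the frame of tray below -0.055 m) or (x of block3_mid in the frame of tray below 0 m and y of block3_mid in the frame of tray below -0.055 m) or (x of block4_mid in the frame of tray below 0 m and y of block4_mid in the frame of tray below -0.055 m) or (x of block5_mid in the frame of tray below 0 m and y of block5_mid in the frame of tray below -0.055 m) or (x of block6_mid in the frame of tray below 0 m and y of block6_mid in the frame of tray below -0.055 m) or (x of block7_mid in the frame of tray below 0 m and y of block7_mid in the frame of tray below -0.055 m) or (x of block8_mid in the frame of tray below 0 m and y of block8_mid in the frame of tray below -0.055 m)) and ((x of block1_mid in the frame of tray above 0 m and y of block1_mid in the frame of tray below -0.055 m) or (x of block2_mid in the frame of tray above 0 m and y of block2_mid in the frame of tray below -0.055 m) or (x of block3_mid in the frame of tray above 0 m and y of block3_mid in the frame of tray below -0.055 m) or (x of block4_mid in the frame of tray above 0 m and y of block4_mid in the frame of tray below -0.055 m) or (x of block5_mid in the frame of tray above 0 m and y of block5_mid in the frame of tray below -0.055 m) or (x of block6_mid in the frame of tray above 0 m and y of block6_mid in the frame of tray below -0.055 m) or (x of block7_mid in the frame of tray above 0 m and y of block7_mid in the frame of tray below -0.055 m) or (x of block8_mid in the frame of tray above 0 m and y of block8_mid in the frame of tray below -0.055 m)) and ((x of block1_mid in the frame of tray below 0 m and y of block1_mid in the frame of tray between -0.055 and 0.055 m) or (x of block2_mid in the frame of tray below 0 m and y of block2_mid in the frame of tray between -0.055 and 0.055 m) or (x of block3_mid in the frame of tray below 0 m and y of block3_mid in the frame of tray between -0.055 and 0.055 m) or (x of block4_mid in the frame of tray below 0 m and y of block4_mid in the frame of tray between -0.055 and 0.055 m) or (x of block5_mid in the frame of tray below 0 m and y of block5_mid in the frame of tray between -0.055 and 0.055 m) or (x of block6_mid in the frame of tray below 0 m and y of block6_mid in the frame of tray between -0.055 and 0.055 m) or (x of block7_mid in the frame of tray below 0 m and y of block7_mid in the frame of tray between -0.055 and 0.055 m) or (x of block8_mid in the frame of tray below 0 m and y of block8_mid in the frame of tray between -0.055 and 0.055 m)) and ((x of block1_mid in the frame of tray above 0 m and y of block1_mid in the frame of tray between -0.055 and 0.055 m) or (x of block2_mid in the frame of tray above 0 m and y of block2_mid in the frame of tray between -0.055 and 0.055 m) or (x of block3_mid in the frame of tray above 0 m and y of block3_mid in the frame of tray between -0.055 and 0.055 m) or (x of block4_mid in the frame of tray above 0 m and y of block4_mid in the frame of tray between -0.055 and 0.055 m) or (x of block5_mid in the frame of tray above 0 m and y of block5_mid in the frame of tray between -0.055 and 0.055 m) or (x of block6_mid in the frame of tray above 0 m and y of block6_mid in the frame of tray between -0.055 and 0.055 m) or (x of block7_mid in the frame of tray above 0 m and y of block7_mid in the frame of tray between -0.055 and 0.055 m) or (x of block8_mid in the frame of tray above 0 m and y of block8_mid in the frame of tray between -0.055 and 0.055 m)) and ((x of block1_mid in the frame of tray below 0 m and y of block1_mid in the frame of tray above 0.055 m) or (x of block2_mid in the frame of tray below 0 m and y of block2_mid in the frame of tray above 0.055 m) or (x of block3_mid in the frame of tray below 0 m and y of block3_mid in the frame of tray above 0.055 m) or (x of block4_mid in the frame of tray below 0 m and y of block4_mid in the frame of tray above 0.055 m) or (x of block5_mid in the frame of tray below 0 m and y of block5_mid in the frame of tray above 0.055 m) or (x of block6_mid in the frame of tray below 0 m and y of block6_mid in the frame of tray above 0.055 m) or (x of block7_mid in the frame of tray below 0 m and y of block7_mid in the frame of tray above 0.055 m) or (x of block8_mid in the frame of tray below 0 m and y of block8_mid in the frame of tray above 0.055 m)) and ((x of block1_mid in the frame of tray above 0 m and y of block1_mid in the frame of tray above 0.055 m) or (x of block2_mid in the frame of tray above 0 m and y of block2_mid in the frame of tray above 0.055 m) or (x of block3_mid in the frame of tray above 0 m and y of block3_mid in the frame of tray above 0.055 m) or (x of block4_mid in the frame of tray above 0 m and y of block4_mid in the frame of tray above 0.055 m) or (x of block5_mid in the frame of tray above 0 m and y of block5_mid in the frame of tray above 0.055 m) or (x of block6_mid in the frame of tray above 0 m and y of block6_mid in the frame of tray above 0.055 m) or (x of block7_mid in the frame of tray above 0 m and y of block7_mid in the frame of tray above 0.055 m) or (x of block8_mid in the frame of tray above 0 m and y of block8_mid in the frame of tray above 0.055 m))), for 0.2 s.
At the end, for the whole second after the job is handed in: All blocks inside on the tray floor (flat: centres < 16 mm above it), at least one centre in the front and one in the back half of each third of its length; cam bearing on the tray (> 2 N); rake at rest, level on its rest, handle centre within 20 mm of its place (all of step 3 and contact force between clamp and tray above 2 N and horizontal distance between rake_grip and rake_home below 0.02 m and height (world z) of rake_grip between 0.085 and 0.105 m and angle between rake_grip's own z axis and vertical below 0.12 rad and linear speed of each of rake, tray below 0.02 m/s); the robot touches nothing.
It fails at once if the cam is forced: it presses the tray with more than 150 N (contact force between clamp and tray above 150 N).
It fails at once if the fingers handle the blocks instead of the rake (more than 1.5 N) (contact force between the fingers and block1 above 1.5 N or contact force between the fingers and block2 above 1.5 N or contact force between the fingers and block3 above 1.5 N or contact force between the fingers and block4 above 1.5 N or contact force between the fingers and block5 above 1.5 N or contact force between the fingers and block6 above 1.5 N or contact force between the fingers and block7 above 1.5 N or contact force between the fingers and block8 above 1.5 N).
It fails at once if the compass, gimbal ring, ebony disc or screwdriver is moved more than 20 mm (distance of any of compass, gimbal, disc, screwdriver from where it was at the start of the episode above 0.02 m).
It also fails if it takes over 72 s, if anything falls off the work surface, if the arm or the gripper's body presses on something with over 40 N, if the wrist force passes 120 N, or if a joint passes its speed limit or range.

## Robot

A 6-joint arm with a two-finger parallel gripper is mounted at the origin on the work surface. World frame = base frame: x ahead of the robot, y to its left, z up, the work surface at z = 0. Lengths are in m, angles in degrees, forces in N, time in s.
With the tool pointing down it reaches from about 0.4 to 0.825 m from the base axis. Payload 7 kg.
Tool frame: the origin (TCP) lies midway between the tips of the shut fingers; the grasp point (between the pads) lies 19 mm behind it; z points along the fingers, y is the direction in which the jaws open and shut (so a half turn about z gives the same grasp; the last joint's range is limited). The gripper opens to 88 mm and grips with 3 to 60 N. Pads are 19 mm wide; open, the fingers measure 130 mm over their backs; the gripper's body (78 mm by 193 mm) begins 47 mm behind the grasp point.
Start: joints at [-49.956, 20.546, 0.682, 0, -70.136, -16.507], TCP at [0.27, -0.619, 0.227] pointing down, gripper open.
Joint ranges: [-176.03, 176.03], [-82.01, 121.73], [-58.28, 71.71], [-173.87, 95.51], [-174.79, -0.11], [-173.66, 173.66]. Speed limits (degrees/s): [136.94, 136.94, 172.46, 180, 180, 180].

## Interface

Orientations are given as [roll, pitch, yaw] about the fixed x, y, z axes, in that order (R = Rz(yaw) Ry(pitch) Rx(roll)).
In Python, from plant import get_state, capture, get_calibration, close_job, boxes_of, cut_out gives the robot as it stands.
- The arm moves only by the tool apply_moves, never from a script. Its argument "commands" is a list of rows, each an object with "grip": the closure, from 0 (fully open) to 1 (shut); "slide": the shift along the tool's x, y, z in m, a list of three; "roll": the turn about the tool's z in degrees. In form: [{"grip": grip, "slide": [x, y, z], "roll": roll}, ...]. A call has 1 to 5 rows; each row is the pose to reach, as a shift and turn from the pose commanded when the call began, along the tool's axes at that moment; what a row does not reach only later rows make up. A row lasts 1/8 s, in which the tool goes at most 62.5 mm and 10.7 degrees, less where a joint would pass 70% of its speed; a pose out of reach is approached as far as the arm can. A call with a gripper value outside its range is refused whole. The fingers move at their own pace and stop on an object; "grip_force" is the grip in N (left out, the last holds). Time passes only in rows, so rows that repeat a pose let the fingers close. It gives the time, the measured TCP pose, the force and the opening at its end, in the units of the state.
- get_state(): the state, without advancing time (a new reading comes with each control period).
- capture(name): name is "side" or "top"; returns (picture, depth): 480x640x3 uint8, red, green, blue; 480x640 float32, m along the optical axis (not along the pixel's ray), 0 where there is no reading.
- get_calibration(name): a dict with "mtx" (3x3 intrinsics, pixels), "R" (3x3) and "t" (3): a world point X has camera coordinates R X + t. Camera axes: x right, y down, z forward; pixel columns grow to the right and rows downward; lengths in m; the calibration is good to about 2 mm. A picture is of the moment at which its call begins. get_calibration takes no time and is no camera call.
- close_job(): hands the job in, once; it reports no verdict.
Trained networks look in the newest picture that a camera, given by its name, has taken for a name from the list of things; names that differ only in an ending like _2 or _b are one class to them, and where a whole thing is asked for, a point or a joint stands for the part that bears it (a point fixed in the world has none). Each returns a list of dicts, best first, with "score" (0 to 1); they miss things now and then, are a little off and sometimes report something else, mostly with a low value. They report only what shows in the picture. A call takes as long as a camera call. They do not tell look-alikes from the thing itself.
- boxes_of(name, camera): "position" ([x, y, z] in m, in the coordinates of the camera as it stood for that picture, good to about 4 mm: the middle of the surface that is visible of it).
- cut_out(name, camera): "mask" (480x640 bool, what is visible of it).
The state is a dict: "time_s": time; "joints": joint angles; "qd": joint speeds; "joint_torque": joint torques, N m; "tcp_pos": TCP position; "eef_rot": TCP orientation; "contact_force": force on the tool from outside, world axes, zero at the start; "moment": the same for the moment, N m; "gripper_width": finger opening in m.
Only numpy, scipy, OpenCV 4.12 (cv2) and the standard library are available. Lean on these libraries where they do the work, as an engineer would, in place of code of your own. Each camera call takes 0.05 s, during which the arm holds its last target.

## Working session

There is one attempt and no reset: what is moved stays moved. The work goes in short steps, Python scripts to look and compute and a tool call to move; the robot and the scene stay as the last step left them, time stands still between calls to the robot, and variables do not carry over. Pictures are saved under pics/ and viewed, and the job is handed in when it is done.

Besides the shell and the picture viewer there is one more tool, called after "Request:" as name(argument=value, ...), one argument or row to a line, values as JSON. apply_moves: Moves the arm, as the interface text tells. Its arguments: {"type":"object","properties":{"commands":{"type":"array"},"grip_force":{"type":"number"}},"required":["commands"]}

```bash
ls; mkdir -p pics; python3 - <<'E'
from plant import *
import cv2
print(get_state())
for n in ("side","top"):
    p,d=capture(n); cv2.imwrite(f"pics/{n}0.png",p[:,:,::-1]); c=get_calibration(n); print(n,c)
E
```

```text
pics
{'time_s': 0.0, 'joints': array([-4.99553760e+01,  2.05911177e+01,  6.34747115e-01, -2.15907740e-02,
       -7.01327866e+01, -1.65080514e+01]), 'qd': array([-0.06798557, -0.05249335, -0.07494735, -0.08401428,  0.0231076 ,
       -0.11265863]), 'joint_torque': array([-2.79102887e-04, -5.82721245e+01,  2.93045962e+01,  6.99710727e+00,
        6.85335224e-03, -1.41516525e-04]), 'tcp_pos': array([ 0.26936696, -0.61841472,  0.22562901]), 'eef_rot': array([ 1.79908750e+02, -5.87659244e-03, -1.56470776e+02]), 'contact_force': array([-0.1693566 , -0.75924595, -0.30795432]), 'moment': array([0.00345656, 0.03516873, 0.03430732]), 'gripper_width': 0.0879667582561417}
side {'mtx': array([[607.27725182,   0.        , 327.891026  ],
       [  0.        , 607.27725182, 235.57132934],
       [  0.        ,   0.        ,   1.        ]]), 'R': array([[-0.79035748, -0.61220929,  0.02312657],
       [-0.30886008,  0.36556725, -0.87804671],
       [ 0.52909405, -0.70111366, -0.47801582]]), 't': array([0.4766133 , 0.25510516, 1.07821477])}
top {'mtx': array([[603.86284568,   0.        , 313.69224355],
       [  0.        , 603.86284568, 244.52286358],
       [  0.        ,   0.        ,   1.        ]]), 'R': array([[ 0.02815845, -0.99951281,  0.0134628 ],
       [-0.98917956, -0.02980223, -0.14365107],
       [ 0.14398231, -0.00927214, -0.98953682]]), 't': array([-0.02264415,  0.59989049,  1.45707803])}
```

View pics/top0.png

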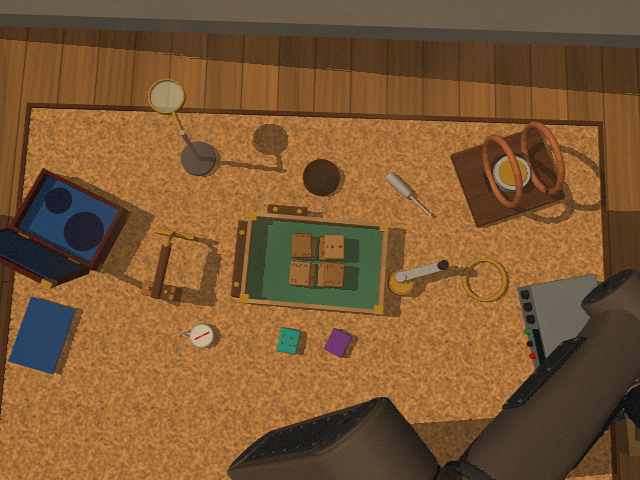

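View pics/side0.png

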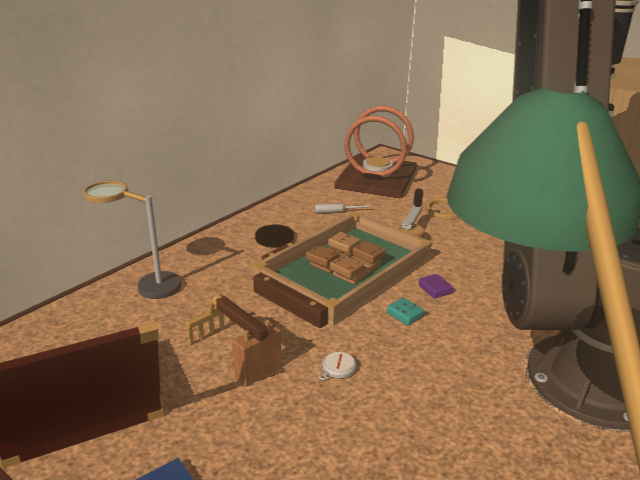

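The top view shows:
- **Tray:** around (315,263), with the heap of 2x2 stacked cork blocks at (317,260).
- **Look-alikes:** a turquoise block at (289,341) and a purple one at (338,343), both outside the tray. They're no part of the job.
- **Cam:** pivot at about (400,283), knob at about (443,265).
- **Rake:** handle at about (162,267), head at about (175,236), rest at about (162,293).
- **Other instruments:** compass (201,336), disc (321,177), screwdriver (410,195), gimbal (484,281).

```bash
cat > h.py <<'E'
from plant import *
import numpy as np, cv2
def w2p(X,n):
    c=get_calibration(n); k=c['R']@np.asarray(X,float)+c['t']; u=c['mtx']@k; return u[:2]/u[2]
def c2w(p,n):
    c=get_calibration(n); return c['R'].T@(np.asarray(p,float)-c['t'])
def cloud(d,n):
    c=get_calibration(n); m=c['mtx']; v,u=np.indices(d.shape)
    P=np.stack([(u-m[0,2])/m[0,0]*d,(v-m[1,2])/m[1,1]*d,d],-1)
    return (P-c['t'])@c['R']
def pix_plane(uv,z,n):
    c=get_calibration(n); m=c['mtx']; r=c['R'].T@np.array([(uv[0]-m[0,2])/m[0,0],(uv[1]-m[1,2])/m[1,1],1]); o=-c['R'].T@c['t']
    return o+r*(z-o[2])/r[2]
E
python3 - <<'E'
from h import *
np.set_printoptions(precision=4,suppress=True)
p,d=capture("top"); W=cloud(d,"top"); np.save("W0.npy",W); np.save("p0.npy",p)
for n in ["tray","block3_mid","rake_grip","rest","cam_knob","cam_disc","clamp","stop","rake","compass","disc","gimbal","screwdriver"]:
    for b in boxes_of(n,"top")[:10 if n[0]=='b' else 2]:
        w=c2w(b['position'],"top"); print(n,round(b['score'],2),w,w2p(w,"top"))
for n in ["tray","rake_grip","cam_knob","cam_disc","clamp"]:
    r=cut_out(n,"top")
    if r:
        m=r[0]['mask']; X=W[m]; X=X[d[m]>0]; print(n,m.sum(),np.median(X,0),X.min(0),X.max(0)); np.save(f"m_{n}.npy",m)
cv2.imwrite("pics/crop0.png",cv2.resize(p[200:330,225:465,::-1],None,fx=3.3,fy=3.3,interpolation=cv2.INTER_CUBIC))
cv2.imwrite("pics/crop1.png",cv2.resize(p[215:315,130:230,::-1],None,fx=6,fy=6,interpolation=cv2.INTER_CUBIC))
E
```

```text
tray 0.58 [ 0.5528 -0.0068  0.0091] [313.6132 265.0772]
block3_mid 0.92 [ 0.3612 -0.0722  0.0205] [338.017  342.5518]
block3_mid 0.74 [0.3643 0.0519 0.0209] [287.7266 339.8654]
block3_mid 0.67 [ 0.5345 -0.2442  0.0501] [410.0373 273.4833]
block3_mid 0.63 [ 0.5214 -0.0002  0.0324] [310.7536 276.5255]
rake_grip 0.88 [0.5488 0.3565 0.1081] [160.3336 257.6098]
rake_grip 0.73 [0.4722 0.3426 0.0848] [166.4639 290.8834]
rest 0.63 [0.4678 0.3446 0.0839] [165.5607 292.7244]
rest 0.51 [ 0.532  -0.2437  0.0443] [409.4054 274.6735]
cam_knob 0.57 [ 0.5297 -0.2484  0.0485] [411.5962 275.5339]
cam_disc 0.89 [ 0.5334 -0.2444  0.045 ] [409.7613 274.1168]
clamp 0.78 [ 0.5285 -0.2438  0.0462] [409.5596 276.0192]
stop 0.7 [0.5256 0.0251 0.0522] [300.5621 273.7598]
stop 0.59 [0.6086 0.1758 0.0376] [241.2319 239.3901]
rake 0.39 [0.4686 0.3424 0.0812] [166.7704 292.505 ]
rake 0.19 [0.6093 0.173  0.0388] [242.3026 239.1054]
compass 0.83 [0.3718 0.2642 0.0177] [201.8808 334.3366]
disc 0.72 [ 0.7772 -0.0185  0.0119] [320.6328 178.5687]
disc 0.7 [ 0.7616 -0.2266  0.0244] [401.8851 185.8058]
gimbal 0.7 [ 0.5296 -0.4386  0.0161] [484.7106 278.9726]
screwdriver 0.94 [ 0.7609 -0.2234  0.0248] [400.6623 185.9823]
screwdriver 0.37 [ 0.5259 -0.0202  0.0262] [318.7809 275.1748]
tray 10480 [ 0.5546 -0.003   0.0118] [ 0.4332 -0.1895 -0.0047] [0.6802 0.1732 0.0594]
rake_grip 892 [0.5528 0.3539 0.1013] [ 0.4535  0.291  -0.0076] [0.636  0.3986 0.1144]
cam_knob 887 [ 0.5322 -0.2448  0.0435] [ 0.4841 -0.3295 -0.0069] [ 0.5703 -0.1918  0.1035]
cam_disc 525 [0.3707 0.2648 0.0161] [ 0.3401  0.2343 -0.0047] [0.3999 0.3124 0.025 ]
clamp 927 [ 0.5293 -0.2394  0.0461] [ 0.4833 -0.328  -0.0043] [ 0.5673 -0.1918  0.1035]
```

View pics/crop0.png

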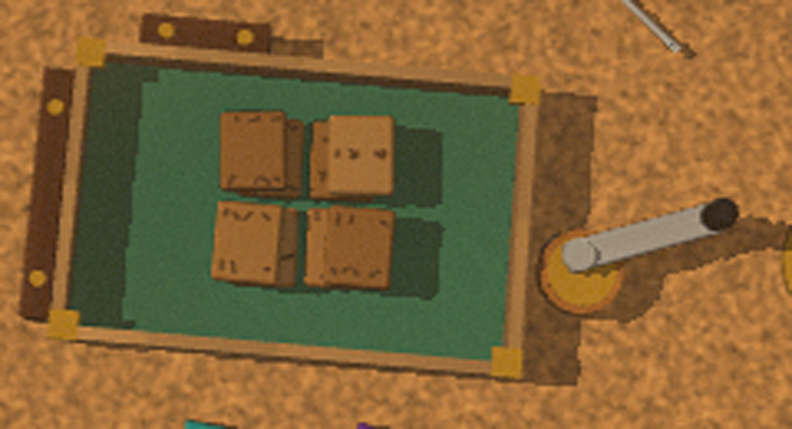

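View pics/crop1.png

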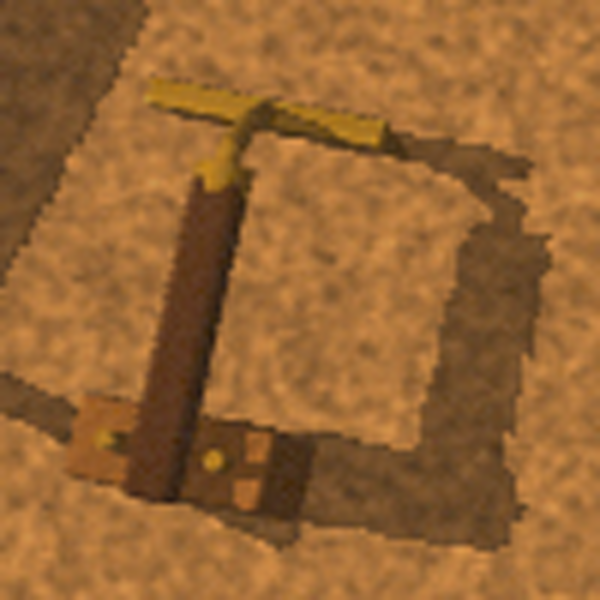

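```bash
python3 - <<'E'
from h import *
np.set_printoptions(precision=4,suppress=True)
W=np.load("W0.npy"); p=np.load("p0.npy")
# table check
a=W[300:330,225:260].reshape(-1,3); print("table z",np.median(a[:,2]),a[:,2].std())
def reg(u0,u1,v0,v1,z0,z1):
    q=W[v0:v1,u0:u1].reshape(-1,3); return q[(q[:,2]>z0)&(q[:,2]<z1)]
# tray corners from brass corners on rim
g=cv2.cvtColor(p,cv2.COLOR_RGB2HSV)
for uv in [(245,212),(392,222),(386,314),(237.5,303.5)]: pass
# corners read from crop /3.3 +(225,200) : outer
for nm,c in dict(BL=(77,38),BR=(541,77),FR=(521,376),FL=(48,337)).items():
    uv=(c[0]/3.3+225-.5+.15,c[1]/3.3+200-.35); print(nm,pix_plane(uv,.048,"top"))
k=reg(430,460,255,280,.085,.12); print("knob",len(k),k.mean(0),k.min(0),k.max(0))
# rake handle
h=reg(130,190,225,315,.095,.125); m=h[:,:2].mean(0); 
r=cv2.minAreaRect(h[:,:2].astype(np.float32)); print("handle",len(h),h.mean(0),r)
u,s,v=np.linalg.svd(h[:,:2]-m); print(v[0],np.degrees(np.arctan2(v[0,1],v[0,0])))
b=reg(150,200,225,250,.035,.065); r=cv2.minAreaRect(b[:,:2].astype(np.float32)); print("bar",len(b),b.mean(0),r)
b=reg(280,350,225,295,.03,.075); print(len(b)); 
t=reg(280,350,225,295,.04,.065); print("top blocks",t.mean(0),t.min(0),t.max(0))
c=reg(385,402,270,300,.02,.045);print("camdisc",len(c),c.mean(0))
E
```

```text
table z 0.00024863851626294616 0.11560289465819153
BL [0.6787 0.161  0.048 ]
BR [ 0.6595 -0.1903  0.048 ]
FR [ 0.4344 -0.1779  0.048 ]
FL [0.4531 0.1726 0.048 ]
knob 65 [ 0.5551 -0.3175  0.095 ] [ 0.5456 -0.3286  0.0874] [ 0.5652 -0.3078  0.1035]
handle 566 [0.52   0.3555 0.1044] ((0.5238040089607239, 0.3490630090236664), (0.05093285068869591, 0.1444832682609558), 74.07469940185547)
[-0.9875  0.1579] 170.91324160353545
bar 199 [0.6162 0.3394 0.0521] ((0.616266131401062, 0.3399336338043213), (0.099854975938797, 0.012385018169879913), 80.76680755615234)
2200
top blocks [ 0.5611 -0.0145  0.0499] [ 0.4963 -0.0815  0.0404] [0.6261 0.0534 0.0606]
camdisc 231 [ 0.5104 -0.2088  0.0339]
```

```bash
python3 - <<'E'
from h import *
np.set_printoptions(precision=4,suppress=True)
W=np.load("W0.npy")
q=W[255:300,385:450].reshape(-1,3)
for uv in [(400.4,276.3)]:
    print(W[276,400],pix_plane(uv,.05,"top"))
l=q[(q[:,2]>.042)&(q[:,2]<.06)&(q[:,1]<-.19)]; m=l.mean(0); u,s,v=np.linalg.svd((l-m)[:,:2],full_matrices=False); print(len(l),m,v[0],l.min(0),l.max(0))
k=np.array([.5551,-.3175]); d=v[0]*np.sign(v[0][1]); print("pivot est",k+.105*d, np.degrees(np.arctan2(-d[1],-d[0])))
s,ds=capture("side"); W1=cloud(ds,"side")
from h import w2p
u,vv=w2p([.555,-.3175,.09],"side").astype(int); print(u,vv)
q=W1[vv-25:vv+25,u-20:u+20].reshape(-1,3); q=q[(q[:,2]>.06)&(q[:,2]<.11)&(q[:,1]<-.25)&(q[:,1]>-.38)]; print(len(q),q.mean(0),q.min(0),q.max(0))
# tray frame tops
W=W[225:295,280:350].reshape(-1,3); t=np.radians(-3.05); R=np.array([[np.cos(t),-np.sin(t)],[np.sin(t),np.cos(t)]])
L=(W[:,:2]-[.5564,-.0087])@R
for nm,z0,z1 in (("top",.043,.058),("bot",.024,.036)):
  m=(W[:,2]>z0)&(W[:,2]<z1)
  g=np.zeros((38,42),int)
  for x,y in L[m]:
    i,j=int((x+.095)/.005),int((y+.105)/.005)
    if 0<=i<38 and 0<=j<42: g[i,j]+=1
  print(nm)
  for i in range(33,4,-1): print("%4d "%(i*5-95)+''.join('#' if c>1 else '+' if c else '.' for c in g[i][::-1]))
print("y from +105 left to -105 right")
E
```

```text
[ 0.5277 -0.2198  0.0484] [ 0.5268 -0.2205  0.05  ]
435 [ 0.5384 -0.2621  0.0504] [ 0.2897 -0.9571] [ 0.5053 -0.328   0.0421] [ 0.5673 -0.1986  0.0596]
pivot est [ 0.5247 -0.217 ] -73.1625924672187
419 191
126 [ 0.5557 -0.3104  0.0804] [ 0.545  -0.3222  0.0604] [ 0.5702 -0.3004  0.0984]
top
  70 ............................######+.......
  65 .........+########+.....+#########........
  60 ........###########.....###########.......
  55 ........##########+.....###########.......
  50 ........###########.....###########.......
  45 ........###########.....+##########.......
  40 .........##########.....###########.......
  35 .........##########......##########.......
  30 .........##########......##########.......
  25 .........##########......##########.......
  20 .........##########......##########.......
  15 .........##########......##########.......
  10 .........+#########......##########.......
   5 .........+##+++...........................
   0 ..........................######+###......
  -5 .........######+###.......##########......
 -10 .........##########......##########
[... 1310 characters left out ...]
-5 ...................##.####................
 -10 ...................##.####................
 -15 ...................##.+###................
 -20 ..................+##+.###................
 -25 ...................###.###................
 -30 ...................###+###................
 -35 ...................###+##+................
 -40 ...................##..###................
 -45 ..................+#######................
 -50 ..................+###.###................
 -55 ...................###.###................
 -60 ...........+#....+####.+###...+...........
 -65 ...............+++........................
 -70 ..........................................
y from +105 left to -105 right
```

Candidates for the knob are the black end of the lever at (443,265) and the pivot cap at (400,276). I choose (443,265), at world (0.555,-0.3165). I'll grip it with the jaws radial and follow the arc.

```bash
cat > mv.py <<'E'
import sys,json,numpy as np
# usage: mv.py x y z yaw  -> slide, roll from last commanded pose; 'set' stores
f="cmd.json"
def load():
    try: return json.load(open(f))
    except Exception: return [0.27,-0.619,0.227,-156.463]
def rel(c,t):
    a=np.radians(c[3]); d=np.array(t[:3])-np.array(c[:3])
    x=np.array([np.cos(a),np.sin(a),0]); y=np.array([np.sin(a),-np.cos(a),0])
    return [round(float(d@x),4),round(float(d@y),4),round(float(-d[2]),4)], round(c[3]-t[3],2)
if __name__=="__main__":
    c=load(); v=[float(q) for q in sys.argv[1:]]
    for i in range(0,len(v),4):
        t=v[i:i+4]; print(t,"slide,roll:",*rel(c,t))
    json.dump(t,open(f,"w"))
E
python3 mv.py .555 -.3165 .20 -163.3
```

```text
[0.555, -0.3165, 0.2, -163.3] slide,roll: [-0.3821, 0.1635, 0.027] 6.84
```

Request:
apply_moves(
  commands=[
    {"grip": 0.45, "slide": [-0.3821, 0.1635, 0.027], "roll": 6.84},
    {"grip": 0.45, "slide": [-0.3821, 0.1635, 0.027], "roll": 6.84},
    {"grip": 0.45, "slide": [-0.3821, 0.1635, 0.027], "roll": 6.84},
    {"grip": 0.45, "slide": [-0.3821, 0.1635, 0.027], "roll": 6.84},
    {"grip": 0.45, "slide": [-0.3821, 0.1635, 0.027], "roll": 6.84},
  ],
  grip_force=10,
)

```text
time_s: 1.72
tcp_pos: [0.4846, -0.3903, 0.2065]
eef_rot: [-180.0, 0.0, -163.3]
contact_force: [1.3, -1.0, 0.1]
gripper_width: 0.049
```

```bash
echo "[0.4845,-0.3906,0.2066,-163.3]">cmd.json; python3 mv.py .555 -.3165 .20 -163.3 .555 -.3165 .11 -163.3
```

```text
[0.555, -0.3165, 0.2, -163.3] slide,roll: [-0.0888, 0.0507, 0.0066] 0.0
[0.555, -0.3165, 0.11, -163.3] slide,roll: [-0.0888, 0.0507, 0.0966] 0.0
```

Request:
apply_moves(
  commands=[
    {"grip": 0.45, "slide": [-0.0888, 0.0507, 0.0066], "roll": 0},
    {"grip": 0.45, "slide": [-0.0888, 0.0507, 0.0066], "roll": 0},
    {"grip": 0.45, "slide": [-0.0888, 0.0507, 0.0966], "roll": 0},
    {"grip": 0.45, "slide": [-0.0888, 0.0507, 0.0966], "roll": 0},
    {"grip": 0.45, "slide": [-0.0888, 0.0507, 0.0966], "roll": 0},
  ],
)

```text
time_s: 2.35
tcp_pos: [0.5524, -0.3172, 0.1074]
eef_rot: [179.9, -0.2, -163.3]
contact_force: [0.4, -0.2, 1.1]
gripper_width: 0.048
```

```bash
python3 - <<'E'
from h import *
p,d=capture("top");q,_=capture("side")
a=cv2.resize(p[200:340,360:500,::-1],(400,400)); u,v=map(int,w2p([.555,-.3165,.1],"side")); b=cv2.resize(q[v-70:v+70,u-70:u+70,::-1],(400,400))
cv2.imwrite("pics/k1.png",np.hstack([a,b])); print(get_state()['tcp_pos'])
E
```

```text
[ 0.55457166 -0.31827479  0.11085742]
```

View pics/k1.png

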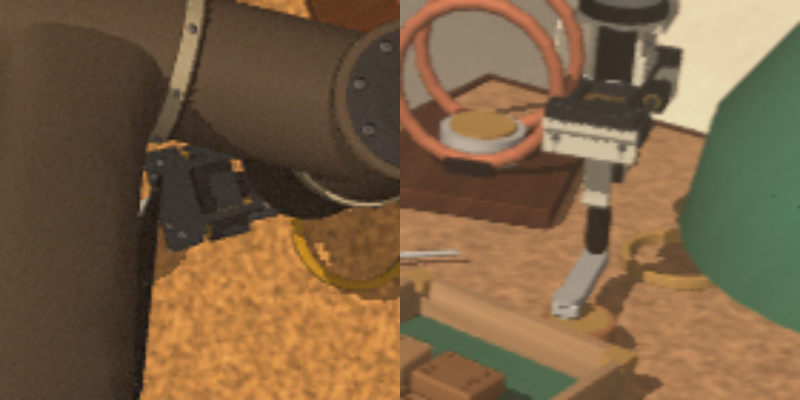

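The side view shows the finger directly over the black knob at about (597,225) in the crop. I'll descend and close.

Request:
apply_moves(
  commands=[
    {"grip": 0.45, "slide": [0, 0, 0.046], "roll": 0},
    {"grip": 0.45, "slide": [0, 0, 0.046], "roll": 0},
    {"grip": 1, "slide": [0, 0, 0.046], "roll": 0},
    {"grip": 1, "slide": [0, 0, 0.046], "roll": 0},
    {"grip": 1, "slide": [0, 0, 0.046], "roll": 0},
  ],
  grip_force=12,
)

```text
time_s: 3.08
tcp_pos: [0.5547, -0.3181, 0.0652]
eef_rot: [-179.9, 0.1, -163.3]
contact_force: [0.5, -5.3, 1.0]
gripper_width: 0.0237
```

```bash
cat > arc.py <<'E'
import sys,json,numpy as np
from mv import load,rel
P=np.array([.5255,-.2175]);R=.1047;z=.064
c=load()
for D in map(float,sys.argv[1:]):
    a=np.radians(-73.6-D); t=[P[0]+R*np.cos(a),P[1]+R*np.sin(a),z,-163.3-D]
    print(D,np.round(t,4),*rel(c,t))
json.dump(list(t),open("cmd.json","w"))
E
echo "[0.555,-0.3165,0.064,-163.3]">cmd.json; python3 arc.py 0 5 10 15 20
```

```text
0.0 [ 5.551e-01 -3.179e-01  6.400e-02 -1.633e+02] [0.0004, -0.0014, -0.0] 0.0
5.0 [ 5.462e-01 -3.201e-01  6.400e-02 -1.683e+02] [0.0095, -0.001, -0.0] 5.0
10.0 [ 5.372e-01 -3.215e-01  6.400e-02 -1.733e+02] [0.0185, 0.0003, -0.0] 10.0
15.0 [ 5.281e-01 -3.222e-01  6.400e-02 -1.783e+02] [0.0274, 0.0023, -0.0] 15.0
20.0 [ 5.189e-01 -3.220e-01  6.400e-02 -1.833e+02] [0.0361, 0.0051, -0.0] 20.0
```

Request:
apply_moves(
  commands=[
    {"grip": 1, "slide": [0.0004, -0.0014, 0], "roll": 0},
    {"grip": 1, "slide": [0.0095, -0.001, 0], "roll": 5},
    {"grip": 1, "slide": [0.0185, 0.0003, 0], "roll": 10},
    {"grip": 1, "slide": [0.0274, 0.0023, 0], "roll": 15},
    {"grip": 1, "slide": [0.0361, 0.0051, 0], "roll": 20},
  ],
)

```text
time_s: 3.7
tcp_pos: [0.5189, -0.3231, 0.0651]
eef_rot: [-180.0, 0.2, 176.6]
contact_force: [1.8, 5.2, 6.9]
gripper_width: 0.0211
```

```bash
python3 arc.py 24 28 32
```

```text
24.0 [ 5.117e-01 -3.213e-01  6.400e-02 -1.873e+02] [0.0073, 0.0003, -0.0] 4.0
28.0 [ 5.044e-01 -3.201e-01  6.400e-02 -1.913e+02] [0.0146, 0.0011, -0.0] 8.0
32.0 [ 4.973e-01 -3.183e-01  6.400e-02 -1.953e+02] [0.0218, 0.0024, -0.0] 12.0
```

Request:
apply_moves(
  commands=[
    {"grip": 1, "slide": [0.0073, 0.0003, 0], "roll": 4},
    {"grip": 1, "slide": [0.0146, 0.0011, 0], "roll": 8},
    {"grip": 1, "slide": [0.0218, 0.0024, 0], "roll": 12},
    {"grip": 1, "slide": [0.0218, 0.0024, 0], "roll": 12},
  ],
)

```text
time_s: 4.2
tcp_pos: [0.4969, -0.3192, 0.0651]
eef_rot: [180.0, 0.1, 164.7]
contact_force: [0.0, 4.7, 7.0]
gripper_width: 0.0212
```

```bash
python3 - <<'E'
from h import *
q,_=capture("side");u,v=w2p([.51,-.25,.05],"side").astype(int)
cv2.imwrite("pics/k2.png",cv2.resize(q[v-70:v+70,u-90:u+90,::-1],None,fx=4,fy=4)); print(get_state()['contact_force'],get_state()['tcp_pos'])
E
python3 arc.py 35 38 41 
```

```text
[-0.49867633  4.0157735   7.19609734] [ 0.49706407 -0.31921855  0.06506093]
35.0 [ 4.921e-01 -3.167e-01  6.400e-02 -1.983e+02] [0.0055, 0.0002, -0.0] 3.0
38.0 [ 4.870e-01 -3.148e-01  6.400e-02 -2.013e+02] [0.0109, 0.0006, -0.0] 6.0
41.0 [ 4.819e-01 -3.127e-01  6.400e-02 -2.043e+02] [0.0164, 0.0014, -0.0] 9.0
```

View pics/k2.png

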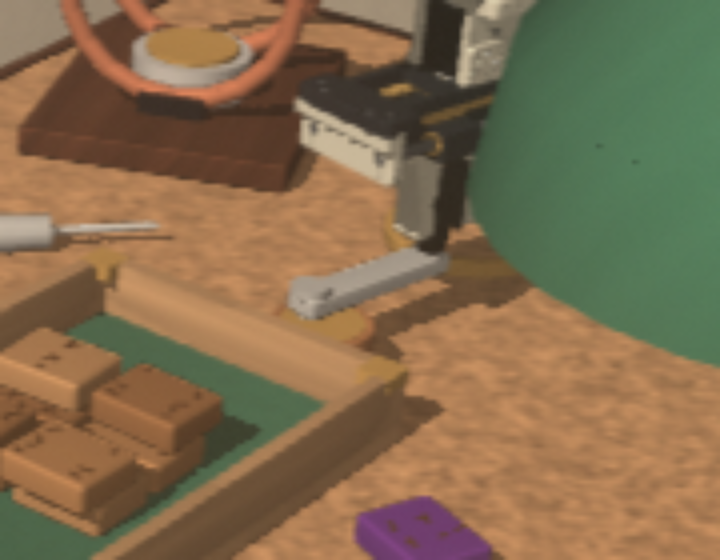

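The lever follows the gripper, and the cam disc at (335,325) is still clear of the tray. Continuing with small steps.

Request:
apply_moves(
  commands=[
    {"grip": 1, "slide": [0.0055, 0.0002, 0], "roll": 3},
    {"grip": 1, "slide": [0.0109, 0.0006, 0], "roll": 6},
    {"grip": 1, "slide": [0.0164, 0.0014, 0], "roll": 9},
    {"grip": 1, "slide": [0.0164, 0.0014, 0], "roll": 9},
  ],
)

```text
time_s: 4.75
tcp_pos: [0.4818, -0.3135, 0.0651]
eef_rot: [179.9, 0.1, 155.7]
contact_force: [0.5, 3.9, 6.4]
gripper_width: 0.0211
```

```bash
python3 arc.py 44 47 50 
```

```text
44.0 [ 4.770e-01 -3.103e-01  6.400e-02 -2.073e+02] [0.0055, 0.0002, -0.0] 3.0
47.0 [ 4.722e-01 -3.076e-01  6.400e-02 -2.103e+02] [0.0109, 0.0006, -0.0] 6.0
50.0 [ 4.676e-01 -3.047e-01  6.400e-02 -2.133e+02] [0.0164, 0.0014, -0.0] 9.0
```

Request:
apply_moves(
  commands=[
    {"grip": 1, "slide": [0.0055, 0.0002, 0], "roll": 3},
    {"grip": 1, "slide": [0.0109, 0.0006, 0], "roll": 6},
    {"grip": 1, "slide": [0.0164, 0.0014, 0], "roll": 9},
    {"grip": 1, "slide": [0.0164, 0.0014, 0], "roll": 9},
  ],
)

```text
time_s: 5.25
tcp_pos: [0.4677, -0.3055, 0.0651]
eef_rot: [179.9, 0.2, 146.7]
contact_force: [1.9, 4.8, 5.9]
gripper_width: 0.0214
```

```bash
python3 - <<'E'
from h import *
q,_=capture("side");u,v=w2p([.51,-.25,.05],"side").astype(int)
cv2.imwrite("pics/k3.png",cv2.resize(q[v-50:v+50,u-70:u+70,::-1],None,fx=5,fy=5,interpolation=cv2.INTER_CUBIC)); print(get_state()['contact_force'],get_state()['tcp_pos'])
E
python3 arc.py 53 56 59 
```

```text
[1.37264105 4.7096958  6.40944846] [ 0.46774714 -0.30555801  0.0650666 ]
53.0 [ 4.631e-01 -3.016e-01  6.400e-02 -2.163e+02] [0.0055, 0.0002, -0.0] 3.0
56.0 [ 4.588e-01 -2.982e-01  6.400e-02 -2.193e+02] [0.0109, 0.0006, -0.0] 6.0
59.0 [ 4.546e-01 -2.946e-01  6.400e-02 -2.223e+02] [0.0164, 0.0014, -0.0] 9.0
```

View pics/k3.png

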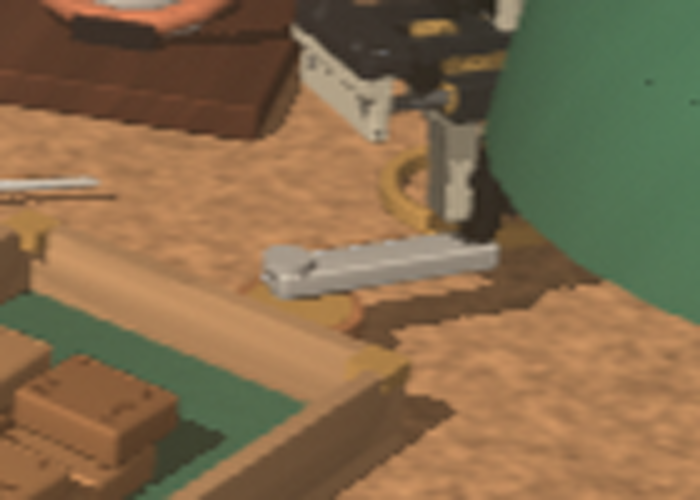

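Request:
apply_moves(
  commands=[
    {"grip": 1, "slide": [0.0037, 0.0001, 0], "roll": 2},
    {"grip": 1, "slide": [0.0055, 0.0002, 0], "roll": 3},
    {"grip": 1, "slide": [0.0055, 0.0002, 0], "roll": 3},
  ],
)

```text
time_s: 5.68
tcp_pos: [0.4635, -0.3026, 0.0651]
eef_rot: [179.9, 0.2, 143.7]
contact_force: [1.2, 4.0, 6.7]
gripper_width: 0.0214
```

Request:
apply_moves(
  commands=[
    {"grip": 1, "slide": [0.0037, 0.0001, 0], "roll": 2},
    {"grip": 1, "slide": [0.0055, 0.0002, 0], "roll": 3},
    {"grip": 1, "slide": [0.0055, 0.0002, 0], "roll": 3},
  ],
)

```text
time_s: 6.05
tcp_pos: [0.4593, -0.2993, 0.0651]
eef_rot: [179.9, 0.2, 140.7]
contact_force: [2.3, 4.5, 5.7]
gripper_width: 0.0208
```

Request:
apply_moves(
  commands=[
    {"grip": 1, "slide": [0.0037, 0.0001, 0], "roll": 2},
    {"grip": 1, "slide": [0.0055, 0.0002, 0], "roll": 3},
    {"grip": 1, "slide": [0.0055, 0.0002, 0], "roll": 3},
  ],
)

```text
time_s: 6.42
tcp_pos: [0.4554, -0.2959, 0.065]
eef_rot: [179.9, 0.2, 137.7]
contact_force: [3.5, 3.2, 7.8]
gripper_width: 0.021
```

Request:
apply_moves(
  commands=[
    {"grip": 1, "slide": [0.0037, 0.0001, 0], "roll": 2},
    {"grip": 1, "slide": [0.0055, 0.0002, 0], "roll": 3},
    {"grip": 1, "slide": [0.0055, 0.0002, 0], "roll": 3},
  ],
)

```text
time_s: 6.8
tcp_pos: [0.4532, -0.2937, 0.0651]
eef_rot: [179.9, 0.4, 134.8]
contact_force: [8.4, -9.4, -1.9]
gripper_width: 0.0209
```

The lever turned hard at about 62° of turn, with about 12 N tangential on the knob, so the cam bears on the tray. Releasing.

Request:
apply_moves(
  commands=[
    {"grip": 0.45, "slide": [0, 0, 0], "roll": 0},
    {"grip": 0.45, "slide": [0, 0, 0], "roll": 0},
    {"grip": 0.45, "slide": [0, 0, 0], "roll": 0},
    {"grip": 0.45, "slide": [0, 0, -0.06], "roll": 0},
    {"grip": 0.45, "slide": [0, 0, -0.12], "roll": 0},
  ],
)

```text
time_s: 7.42
tcp_pos: [0.4486, -0.2916, 0.1844]
eef_rot: [-179.9, -0.1, 134.7]
contact_force: [1.4, -0.4, 0.1]
gripper_width: 0.048
```

```bash
python3 - <<'E'
from h import *
q,_=capture("side");u,v=w2p([.51,-.25,.05],"side").astype(int)
cv2.imwrite("pics/k4.png",cv2.resize(q[v-50:v+50,u-70:u+70,::-1],None,fx=5,fy=5,interpolation=cv2.INTER_CUBIC)); s=get_state();print(s['contact_force'],s['tcp_pos'],s['eef_rot'],s['joints'])
E
```

```text
[ 2.76589398 -1.27111174  9.20816898] [ 0.45232955 -0.29358859  0.19361365] [179.85666672   0.53596056 134.79644932] [ -12.02112189    8.87810145  -19.75245274    0.19852614  -60.84258043
 -123.27768543]
```

View pics/k4.png

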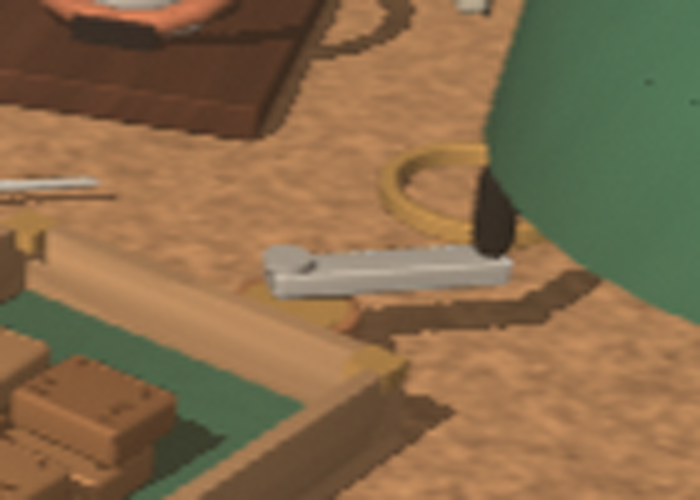

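```bash
python3 - <<'E'
from h import *
np.set_printoptions(precision=3,suppress=True)
W=np.load("W0.npy"); q=W.reshape(-1,3)
m=(q[:,1]>.40)&(q[:,1]<.56)&(q[:,0]>.4)&(q[:,0]<.75)&(q[:,2]<1)
for y in np.arange(.40,.56,.02):
    s=q[m&(abs(q[:,1]-y)<.01)]; print(round(y,2),s[:,2].max(), s[s[:,2].argmax()])
p,d=capture("side"); S=cloud(d,"side"); print("lamp",S[150,545],S[200,500],d[150,545]); c=get_calibration("side"); print(-c['R'].T@c['t'])
E
echo "[0.4495,-0.2899,0.184,-225.3]">cmd.json;python3 mv.py .5325 .3534 .19 -189.1
```

```text
0.4 0.09171570043841644 [0.472 0.401 0.092]
0.42 0.010456441820072269 [0.527 0.427 0.01 ]
0.44 0.010948766622015261 [0.565 0.437 0.011]
0.46 0.06539871874777758 [0.674 0.464 0.065]
0.48 0.07175404353993912 [0.679 0.489 0.072]
0.5 0.06693458009052254 [0.618 0.491 0.067]
0.52 0.06720456864602337 [0.697 0.522 0.067]
0.54 0.16265103962839142 [0.49  0.55  0.163]
0.56 0.22076001430222153 [0.472 0.56  0.221]
lamp [0.001 0.566 0.59 ] [0.018 0.586 0.556] 0.40021273
[-0.115  0.954  0.728]
[0.5325, 0.3534, 0.19, -189.1] slide,roll: [0.3989, 0.5115, -0.006] -36.2
```

Request:
apply_moves(
  commands=[
    {"grip": 0.3, "slide": [0.3989, 0.5115, -0.006], "roll": -36.2},
    {"grip": 0.3, "slide": [0.3989, 0.5115, -0.006], "roll": -36.2},
    {"grip": 0.3, "slide": [0.3989, 0.5115, -0.006], "roll": -36.2},
    {"grip": 0.3, "slide": [0.3989, 0.5115, -0.006], "roll": -36.2},
    {"grip": 0.3, "slide": [0.3989, 0.5115, -0.006], "roll": -36.2},
  ],
)

```text
time_s: 8.15
tcp_pos: [0.4891, 0.0201, 0.1867]
eef_rot: [180.0, 0.0, 171.0]
contact_force: [1.2, -1.1, 0.0]
gripper_width: 0.0615
```

```bash
python3 -c "
from plant import *
s=get_state();print(s['tcp_pos'],s['eef_rot'],s['joints'],s['qd'])"
```

```text
[0.48906642 0.02005104 0.1867353 ] [1.79993483e+02 4.61872786e-03 1.70967388e+02] [ 2.54148623e+01  4.75049350e+00 -2.54992524e+01 -3.19686094e-03
 -5.97427592e+01 -1.24445863e+02] [ 55.76516889   5.45487579   6.78497698   0.20127893  -1.05670338
 -57.05254399]
```

```bash
python3 - <<'E'
from h import *
s=get_state();print(s['tcp_pos'])
c,d=[.4901,.0200,.1868],0
E
echo "[0.4900,0.0210,0.1868,-189.1]">cmd.json;python3 mv.py .5325 .3534 .19 -189.1
```

```text
[0.48906642 0.02005104 0.1867353 ]
[0.5325, 0.3534, 0.19, -189.1] slide,roll: [0.0106, 0.3349, -0.0032] 0.0
```

Request:
apply_moves(
  commands=[
    {"grip": 0.3, "slide": [0.0106, 0.3349, -0.0032], "roll": 0},
    {"grip": 0.3, "slide": [0.0106, 0.3349, -0.0032], "roll": 0},
    {"grip": 0.3, "slide": [0.0106, 0.3349, -0.0032], "roll": 0},
    {"grip": 0.3, "slide": [0.0106, 0.3349, -0.0032], "roll": 0},
    {"grip": 0.3, "slide": [0.0106, 0.3349, -0.0032], "roll": 0},
  ],
)

```text
time_s: 8.78
tcp_pos: [0.5288, 0.3299, 0.1894]
eef_rot: [-180.0, -0.0, 170.9]
contact_force: [0.7, 0.3, 0.8]
gripper_width: 0.0611
```

Request:
apply_moves(
  commands=[
    {"grip": 0.3, "slide": [0.0, 0.022, 0], "roll": 0},
    {"grip": 0.3, "slide": [0, 0.022, 0], "roll": 0},
  ],
)

```text
time_s: 9.02
tcp_pos: [0.5322, 0.3507, 0.1885]
eef_rot: [-179.9, -0.1, 171.0]
contact_force: [0.1, -0.1, -0.2]
gripper_width: 0.0616
```

```bash
python3 - <<'E'
from h import *
p,d=capture("top");q,_=capture("side")
a=cv2.resize(p[180:340,100:260,::-1],(400,400)); u,v=map(int,w2p([.535,.353,.1],"side")); b=cv2.resize(q[v-80:v+80,u-80:u+80,::-1],(400,400))
cv2.imwrite("pics/r1.png",np.hstack([a,b])); s=get_state(); print(s['tcp_pos'],s['eef_rot'])
cv2.imwrite("pics/top1.png",cv2.resize(p[190:340,220:480,::-1],None,fx=3,fy=3))
W=cloud(d,"top");np.save("W1.npy",W)
E
```

```text
[0.53221572 0.34886783 0.18912592] [-1.79939711e+02 -4.63170143e-02  1.70887693e+02]
```

View pics/r1.png

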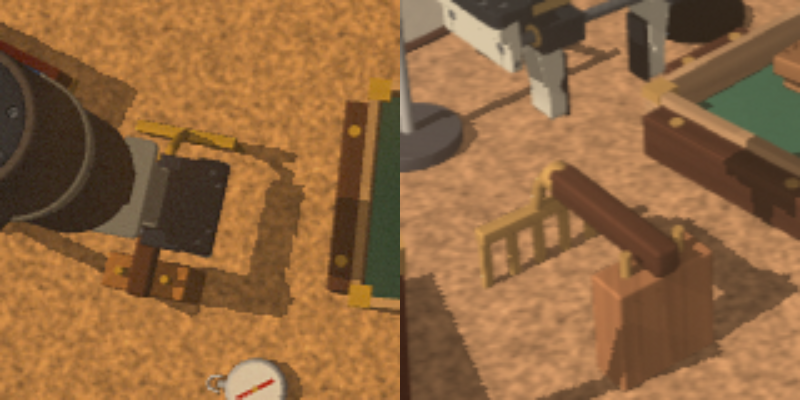

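View pics/top1.png

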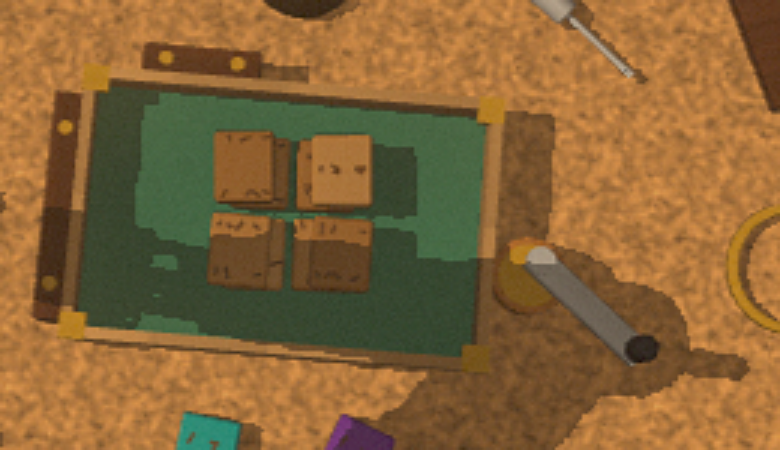

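The cam disc at (525,270) in the top crop now touches the tray's end face. The fingers straddle the rake handle, so I descend and grip.

Request:
apply_moves(
  commands=[
    {"grip": 0.3, "slide": [0.0, 0.0035, 0.06], "roll": 0},
    {"grip": 0.3, "slide": [0, 0.0035, 0.1], "roll": 0},
    {"grip": 0.3, "slide": [0, 0.0035, 0.113], "roll": 0},
    {"grip": 0.3, "slide": [0, 0.0035, 0.113], "roll": 0},
    {"grip": 1, "slide": [0, 0.0035, 0.113], "roll": 0},
  ],
  grip_force=45,
)

```text
time_s: 9.75
tcp_pos: [0.5343, 0.3538, 0.0787]
eef_rot: [179.9, 0.1, 170.9]
contact_force: [-0.6, 1.0, 0.1]
gripper_width: 0.0559
```

Request:
apply_moves(
  commands=[
    {"grip": 1, "slide": [0, 0, 0], "roll": 0},
    {"grip": 1, "slide": [0, 0, 0], "roll": 0},
    {"grip": 1, "slide": [0, 0, 0], "roll": 0},
    {"grip": 1, "slide": [0, 0, 0], "roll": 0},
  ],
)

```text
time_s: 10.25
tcp_pos: [0.5333, 0.3534, 0.0768]
eef_rot: [180.0, 0.0, 170.9]
contact_force: [-0.7, 1.5, 1.0]
gripper_width: 0.0195
```

```bash
python3 - <<'E'
from h import *
s=get_state(); print(s['tcp_pos'],s['eef_rot'],s['contact_force'])
q=np.load("W1.npy")[295:317,424:446].reshape(-1,3);q=q[(q[:,2]>.085)&(q[:,2]<.11)];print("knob",len(q),q.mean(0), np.degrees(np.arctan2(q.mean(0)[1]+.2175,q.mean(0)[0]-.5255))+73.6)
E
```

```text
[0.53326918 0.35344337 0.07681442] [1.79977097e+02 1.26125628e-02 1.70907627e+02] [-0.71140407  1.46039834  1.01123235]
knob 66 [ 0.45497428 -0.29496886  0.09380654] -58.71394556796193
```

Request:
apply_moves(
  commands=[
    {"grip": 1, "slide": [0, 0, -0.04], "roll": 0},
    {"grip": 1, "slide": [0, 0, -0.08], "roll": 0},
    {"grip": 1, "slide": [0, 0, -0.11], "roll": 0},
    {"grip": 1, "slide": [0, 0, -0.11], "roll": 0},
  ],
)

```text
time_s: 10.75
tcp_pos: [0.5341, 0.3541, 0.1891]
eef_rot: [179.8, 0.1, 170.9]
contact_force: [0.3, 0.3, -2.3]
gripper_width: 0.0196
```

```bash
python3 - <<'E'
from h import *
q,d=capture("side"); u,v=map(int,w2p([.535,.353,.2],"side")); cv2.imwrite("pics/r2.png",cv2.resize(q[v-60:v+100,u-80:u+80,::-1],(480,480)))
s=get_state(); print(s['tcp_pos'],s['eef_rot'],s['contact_force'],s['moment'])
E
echo "[0.5333,0.3534,0.187,-189.1]">cmd.json;python3 mv.py .5536 -.0977 .187 -93.05
```

```text
[0.53312898 0.3534284  0.18704589] [1.79924081e+02 1.41874465e-02 1.70885443e+02] [-0.15759225 -0.69521434 -2.96929567] [-0.1103669   0.05854808  0.00820024]
[0.5536, -0.0977, 0.187, -93.05] slide,roll: [-0.0914, -0.4422, -0.0] -96.05
```

View pics/r2.png

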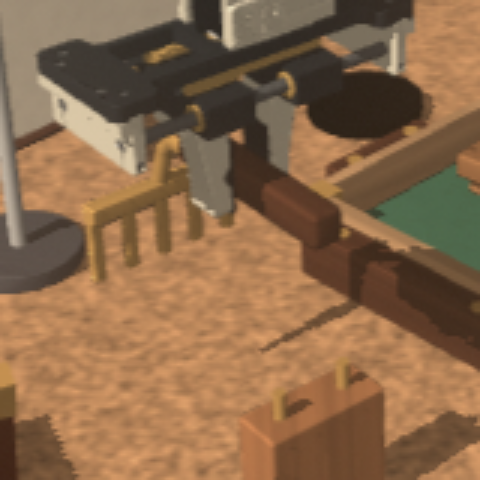

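The rake is held level, off the rest. Moving it over the tray with the turn.

Request:
apply_moves(
  commands=[
    {"grip": 1, "slide": [-0.0914, -0.4422, 0], "roll": -96.05},
    {"grip": 1, "slide": [-0.0914, -0.4422, 0], "roll": -96.05},
    {"grip": 1, "slide": [-0.0914, -0.4422, 0], "roll": -96.05},
    {"grip": 1, "slide": [-0.0914, -0.4422, 0], "roll": -96.05},
    {"grip": 1, "slide": [-0.0914, -0.4422, 0], "roll": -96.05},
  ],
)

```text
time_s: 11.42
tcp_pos: [0.546, 0.0474, 0.1849]
eef_rot: [179.9, -0.1, -136.5]
contact_force: [1.4, -0.4, -2.5]
gripper_width: 0.0195
```

```bash
python3 -c "
from plant import *
s=get_state();print(s['tcp_pos'],s['eef_rot'],s['joints'],s['qd'])"
```

```text
[0.54601044 0.04744535 0.18492289] [ 1.79928663e+02 -1.41471060e-01 -1.36525071e+02] [ 2.54331962e+01  1.05747829e+01 -1.87623747e+01 -2.75051631e-02
 -6.08194540e+01 -7.19449120e+01] [-46.36324169  -3.54133226  -4.69166678   0.26990031   1.26127108
 125.09584056]
```

```bash
echo "[0.5473,0.0414,0.187,-135.6]">cmd.json;python3 mv.py .5536 -.0977 .187 -93.05
```

```text
[0.5536, -0.0977, 0.187, -93.05] slide,roll: [0.0928, -0.1038, -0.0] -42.55
```

Request:
apply_moves(
  commands=[
    {"grip": 1, "slide": [0.0928, -0.1038, 0], "roll": -42.55},
    {"grip": 1, "slide": [0.0928, -0.1038, 0], "roll": -42.55},
    {"grip": 1, "slide": [0.0928, -0.1038, 0], "roll": -42.55},
    {"grip": 1, "slide": [0.0928, -0.1038, 0], "roll": -42.55},
    {"grip": 1, "slide": [0.0928, -0.1038, 0], "roll": -42.55},
  ],
)

```text
time_s: 12.05
tcp_pos: [0.5495, -0.0901, 0.1849]
eef_rot: [179.8, -0.0, -94.4]
contact_force: [-0.3, -0.1, -2.0]
gripper_width: 0.0194
```

```bash
python3 - <<'E'
from h import *
p,d=capture("top");q,_=capture("side"); u,v=map(int,w2p([.55,-.01,.08],"side")); a=cv2.resize(q[v-90:v+90,u-90:u+90,::-1],(400,400))
b=cv2.resize(p[190:340,240:390,::-1],(400,400)); cv2.imwrite("pics/r3.png",np.hstack([b,a]))
s=get_state(); print(s['tcp_pos'],s['eef_rot'])
E
```

```text
[ 0.54992995 -0.08948491  0.18554201] [ 1.79895390e+02 -1.50687522e-02 -9.44803945e+01]
```

View pics/r3.png

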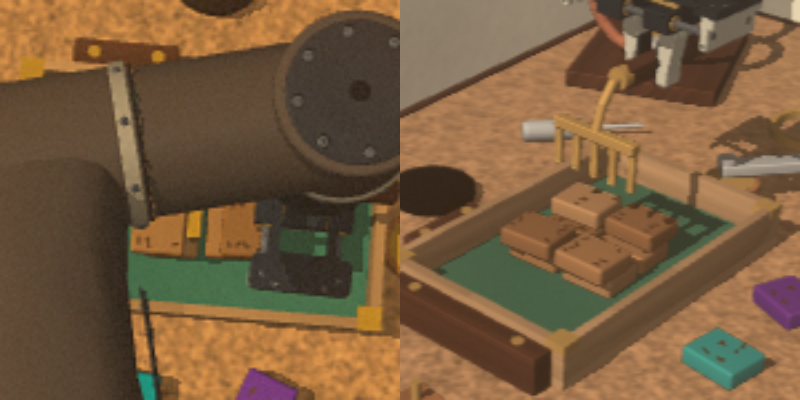

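Request:
apply_moves(
  commands=[
    {"grip": 1, "slide": [0.0079, -0.0043, 0.0], "roll": -1.43},
    {"grip": 1, "slide": [0.0079, -0.0043, 0.04], "roll": -1.43},
    {"grip": 1, "slide": [0.0079, -0.0043, 0.04], "roll": -1.43},
  ],
)

```text
time_s: 12.52
tcp_pos: [0.5518, -0.0975, 0.1437]
eef_rot: [179.6, -0.0, -93.0]
contact_force: [-0.9, -0.2, -2.1]
gripper_width: 0.0196
```

```bash
cat > look.py <<'E'
from h import *
import sys
n=sys.argv[1]; np.set_printoptions(precision=4,suppress=True)
s=get_state(); T=s['tcp_pos']; yaw=np.radians(s['eef_rot'][2]+180)
p,d=capture("top");q,ds=capture("side")
hx=np.array([np.cos(yaw),np.sin(yaw),0]);hy=np.array([-np.sin(yaw),np.cos(yaw),0])
tip=T+.085*hx; tip[2]=T[2]-.0768
a=np.radians(-3.05);R=np.array([[np.cos(a),-np.sin(a)],[np.sin(a),np.cos(a)]])
t2=R.T@(tip[:2]-[.5564,-.0080])
print("tcp",T,"yaw",s['eef_rot'][2],"F",s['contact_force'],"tips: tray xy",t2,"z",tip[2], "w",s['gripper_width'])
for k,(img,nm) in enumerate(((p,"top"),(q,"side"))):
    for e in (-.046,.046):
        u=w2p(tip+e*hy,nm); cv2.circle(img,(int(round(u[0])),int(round(u[1]))),1,(255,0,255),-1)
u,v=map(int,w2p([.55,-.01,.03],"side")); A=cv2.resize(q[v-80:v+80,u-85:u+75,::-1],(480,480),interpolation=cv2.INTER_CUBIC)
B=cv2.resize(p[195:325,228:398,::-1],None,fx=1.85,fy=1.85); B=cv2.copyMakeBorder(B,0,480-B.shape[0],0,0,cv2.BORDER_CONSTANT)
cv2.imwrite(f"pics/{n}.png",np.hstack([A,B])); np.save("Ws.npy",cloud(ds,"side")); np.save("Wt.npy",cloud(d,"top"))
E
python3 look.py L1
```

```text
tcp [ 0.5518 -0.0975  0.1437] yaw -93.02782700591985 F [-0.9144 -0.2474 -2.0971] tips: tray xy [ 0.0001 -0.0046] z 0.06694076926813185 w 0.019583637993105477
```

View pics/L1.png

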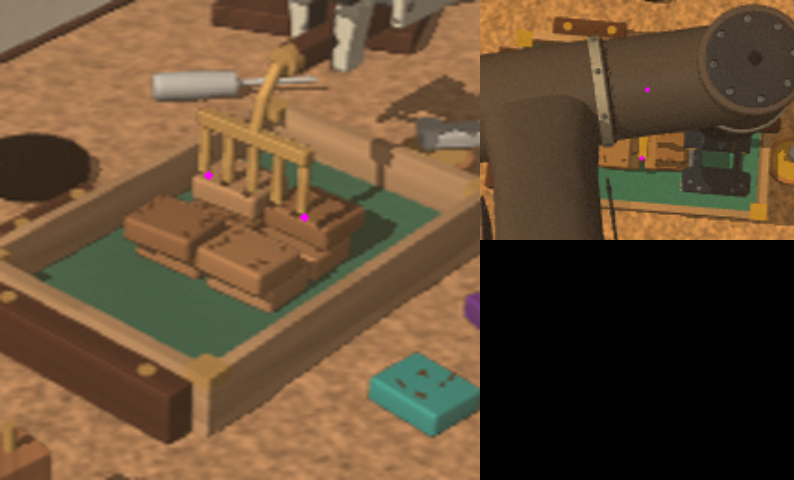

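The tine tips (magenta, (208,175) and (305,217)) agree with the model and stand over the gap at tray y of about -5 mm. Descending.

Request:
apply_moves(
  commands=[
    {"grip": 1, "slide": [0, -0.001, 0.015], "roll": 0},
    {"grip": 1, "slide": [0, -0.001, 0.03], "roll": 0},
    {"grip": 1, "slide": [0, -0.001, 0.03], "roll": 0},
  ],
)

```text
time_s: 13.0
tcp_pos: [0.5541, -0.098, 0.115]
eef_rot: [179.8, -0.0, -92.9]
contact_force: [0.7, -0.4, -2.1]
gripper_width: 0.0196
```

```bash
python3 look.py L2
```

```text
tcp [ 0.5541 -0.098   0.115 ] yaw -92.90726489631882 F [ 0.6778 -0.3781 -2.1279] tips: tray xy [ 0.0023 -0.005 ] z 0.038238994384417274 w 0.019616105530369653
```

View pics/L2.png

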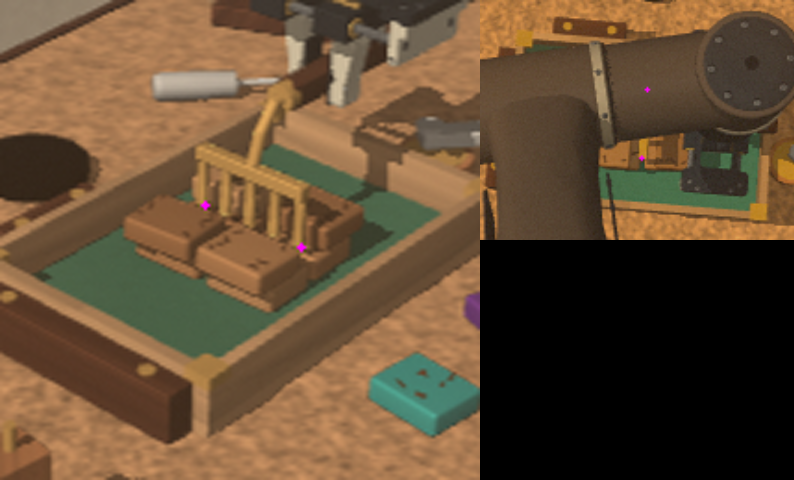

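Request:
apply_moves(
  commands=[
    {"grip": 1, "slide": [-0.01, 0, 0], "roll": 0},
    {"grip": 1, "slide": [-0.018, 0, 0], "roll": 0},
    {"grip": 1, "slide": [-0.026, 0, 0], "roll": 0},
    {"grip": 1, "slide": [-0.034, 0, 0], "roll": 0},
    {"grip": 1, "slide": [-0.042, 0, 0], "roll": 0},
  ],
)

```text
time_s: 13.72
tcp_pos: [0.5574, -0.0553, 0.1167]
eef_rot: [-180.0, 0.0, -92.9]
contact_force: [0.7, -0.1, -1.4]
gripper_width: 0.0195
```

```bash
python3 look.py L3
```

```text
tcp [ 0.5574 -0.0553  0.1167] yaw -92.86801482250272 F [ 0.7214 -0.1338 -1.398 ] tips: tray xy [0.0032 0.0378] z 0.0398525919343036 w 0.01951242076260142
```

View pics/L3.png

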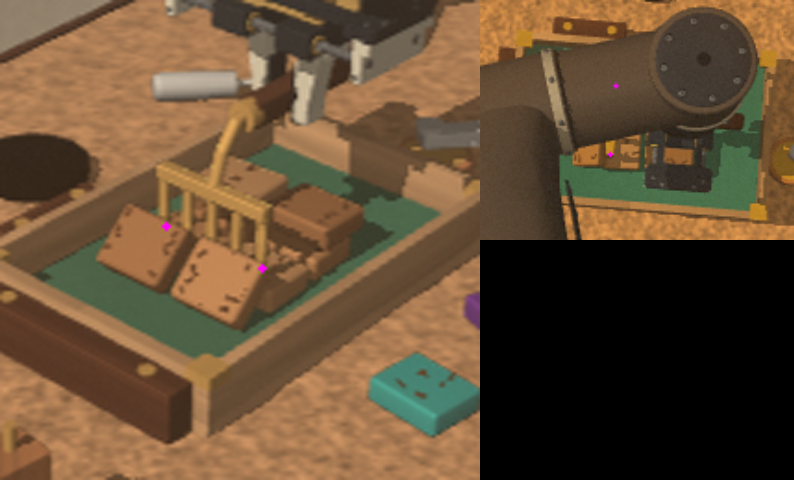

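Both left upper blocks have tipped over the edge. Pushing on until they clear the lower ones.

Request:
apply_moves(
  commands=[
    {"grip": 1, "slide": [-0.008, 0, 0], "roll": 0},
    {"grip": 1, "slide": [-0.016, 0, 0], "roll": 0},
    {"grip": 1, "slide": [-0.024, 0, 0], "roll": 0},
    {"grip": 1, "slide": [-0.03, 0, 0], "roll": 0},
    {"grip": 1, "slide": [-0.03, 0, 0], "roll": 0},
  ],
)

```text
time_s: 14.45
tcp_pos: [0.5589, -0.0254, 0.1166]
eef_rot: [-180.0, 0.0, -92.8]
contact_force: [0.1, 0.1, -2.1]
gripper_width: 0.0196
```

```bash
python3 look.py L4
```

```text
tcp [ 0.5589 -0.0254  0.1166] yaw -92.84477845320738 F [ 0.072   0.0505 -2.0902] tips: tray xy [0.0031 0.0677] z 0.03977166358857441 w 0.019607258392586705
```

View pics/L4.png

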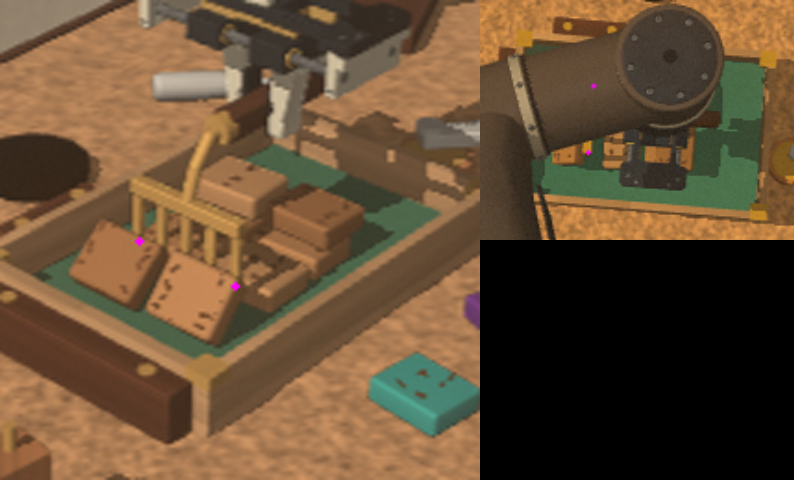

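Request:
apply_moves(
  commands=[
    {"grip": 1, "slide": [-0.008, 0, 0], "roll": 0},
    {"grip": 1, "slide": [-0.015, 0, 0], "roll": 0},
    {"grip": 1, "slide": [-0.015, 0, 0], "roll": 0},
    {"grip": 1, "slide": [0.02, 0, 0], "roll": 0},
    {"grip": 1, "slide": [0.035, 0, 0], "roll": 0},
  ],
)

```text
time_s: 15.18
tcp_pos: [0.5568, -0.0619, 0.1165]
eef_rot: [180.0, -0.0, -92.9]
contact_force: [-0.3, 0.3, -1.7]
gripper_width: 0.0197
```

```bash
python3 look.py L5
```

```text
tcp [ 0.5568 -0.0619  0.1165] yaw -92.90473530643054 F [-0.2982  0.2902 -1.6749] tips: tray xy [0.0031 0.0312] z 0.039714961242753505 w 0.01966806816216531
```

View pics/L5.png

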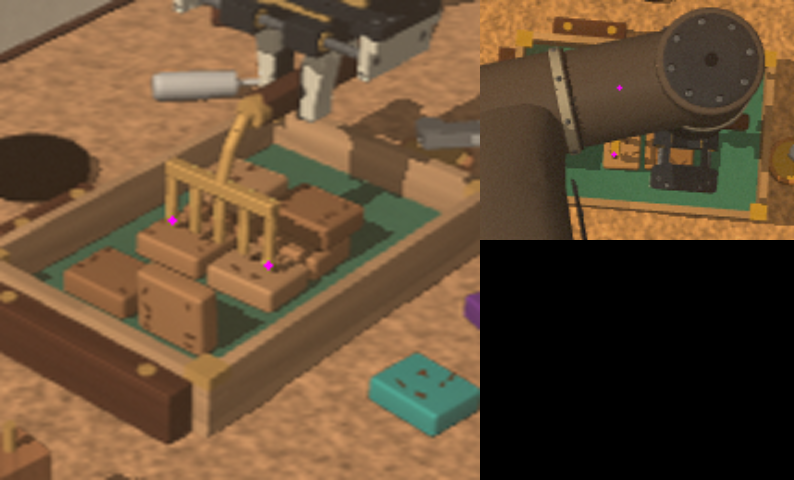

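```bash
cat > grid.py <<'E'
from h import *
import sys
W=np.load(sys.argv[1]).reshape(-1,3)
a=np.radians(-3.05);R=np.array([[np.cos(a),-np.sin(a)],[np.sin(a),np.cos(a)]])
L=(W[:,:2]-[.5564,-.0080])@R
g=np.full((44,68),-1.)
I=((L[:,0]+.11)/.005).astype(int);J=((L[:,1]+.17)/.005).astype(int)
ok=(L[:,0]>-.11)&(L[:,1]>-.17)&(I<44)&(J<68)&(W[:,2]<.1)
for i,j,z in zip(I[ok],J[ok],W[ok,2]): g[i,j]=max(g[i,j],z)
for i in range(42,0,-1):
    print("%4d "%(i*5-110)+''.join(' ' if c<0 else '.' if c<.017 else '%x'%min(15,int(round((c-.01)/.005))) for c in g[i][::-1]))
print("y: left +170 -> right -170; digit=height/5mm above floor")
E
python3 grid.py Ws.npy
```

```text
100 88887687688877878887868373888778888888   888 9 67988   3266.55444443
  95 878     ................... .......... ...                 . ...6463
  90 887      ...........................   ...                .... 67773
  85 8       .....          .....     .    .                    ......788
  80 8       ...            ....                                ......864
  75 8       ..             ...                                .......765
  70          44 444444    ...     4    3    8888              .. ....67.
  65 8       4545444444    .4444444  4 44     9                . .....766
  60        34454444444     4445454 44 4  56 8   888           ... ...788
  55        44445455444    .4454e 4444   454    898            .... ..888
  50        44545445445     354fff5444  456    88898          .........78
  45 8       4444445 54     45ffff44   444   8988898        ......... 888
  40 8       44444444444    34fff44  4 44    8998888             .....787
  35 8      54544544454     554ff44444   765 9 88988            ......788
  30 8       4444454445     45ffff4544   56599988898            .
[... 1363 characters left out ...]
..................................... ..........488
 -70 8              .  .. .     ........ .   .    . . . . .  . ..   . 788
 -75                                                                  888
 -80 8                                                                788
 -85 8                                                                888
 -90 8                                                              77888
 -95 888                                                            88888
-100 8878  787  78       7 7   77 7     78    78  7 8   8    8   8 788888
-105 88888888888888888988888888888888888 888888888888887888 8888878888888
y: left +170 -> right -170; digit=height/5mm above floor
```

In the map, block A lies flat at tray x 10..70, y 78..130. Block B stands on edge at x -65..0, y 107..130. I'll nudge B 12 mm towards +y, then go behind it and tip it towards -y so it lies flat.

Request:
apply_moves(
  commands=[
    {"grip": 1, "slide": [0, 0, -0.05], "roll": 0},
    {"grip": 1, "slide": [-0.045, 0.049, -0.05], "roll": 0},
    {"grip": 1, "slide": [-0.049, 0.049, -0.05], "roll": 0},
    {"grip": 1, "slide": [-0.049, 0.049, -0.05], "roll": 0},
    {"grip": 1, "slide": [-0.049, 0.049, -0.02], "roll": 0},
  ],
)

```text
time_s: 15.9
tcp_pos: [0.5131, -0.009, 0.1382]
eef_rot: [-179.7, 0.1, -92.8]
contact_force: [1.0, 0.6, -3.6]
gripper_width: 0.02
```

```bash
python3 look.py L6; python3 grid.py Ws.npy | cut -c1-45
```

```text
tcp [ 0.5131 -0.009   0.1382] yaw -92.83216434631147 F [ 1.0254  0.5875 -3.6109] tips: tray xy [-0.0435  0.0817] z 0.061379332273137674 w 0.020024096784283903
 100 888 887485887758878789888767888578867788
  95 888     ............................... 
  90 887     ..... . . ................. ..  
  85 7       ....           .....            
  80 7        ..           .....             
  75 8        .             . .              
  70 8       424  44 44    ...     4 4    888
  65 8       44444454544   .45444444   43 898
  60 8      45454444444     44454444  4438889
  55         44544445554    44454 4  4   7889
  50 8       45444445544    4545 5 45444 8998
  45 8       45454444554   34444  5554   7998
  40 8       544444 4444    444  5454   3 89 
  35 8       54455444454    45  444     3    
  30 8       4545545544     43 444   4443    
  25         44454 5 5      43554   544   699
  20 8       444455         5445   544    888
  15 8       444544         445  4444  23 998
  10 8       35442          44314544   332887
   5 7       ....     a     223.           78
   0          7aa    
[... 335 characters left out ...]
454   54689
 -40 7       9abaa   f......54  4545   454989
 -45         9aaaa   ff.....344544   5 44578 
 -50 8       9abba  .ff.....34545   554 44899
 -55 7       9aaaa ..ff.....4444. 45544444488
 -60 8       9baaa6..f......3452.344443.33564
 -65 8        95.....fd......2....... .......
 -70 8           . . ffc.. . . .   . . ..   .
 -75                 fff                     
 -80 8               f                       
 -85 8               f                       
 -90 8 7             ff                      
 -95 888             fff                     
-100 8888 8 87  7 78 ffb    7     7  7       
-105 8888888 8888888888888888888888 888888888
y: left +170 -> right -170; digit=height/5mm
```

View pics/L6.png

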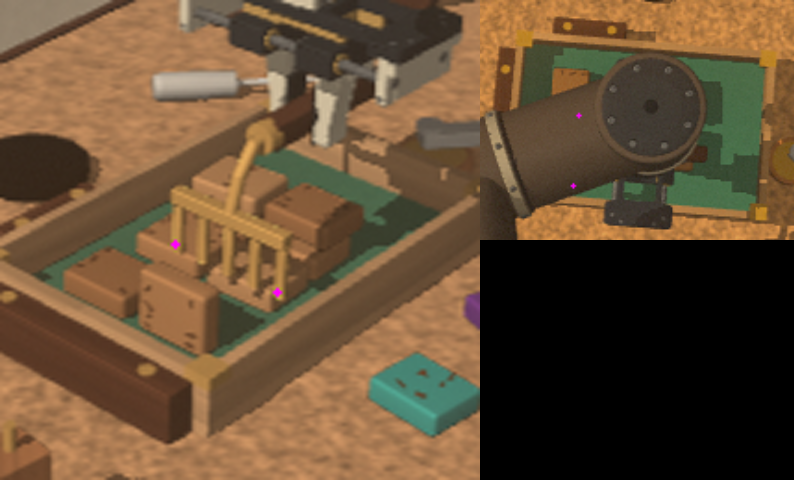

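Request:
apply_moves(
  commands=[
    {"grip": 1, "slide": [0, -0.004, 0.0], "roll": 0},
    {"grip": 1, "slide": [0, -0.004, 0.025], "roll": 0},
    {"grip": 1, "slide": [0, -0.004, 0.042], "roll": 0},
    {"grip": 1, "slide": [0, -0.004, 0.042], "roll": 0},
  ],
)

```text
time_s: 16.5
tcp_pos: [0.5148, -0.0101, 0.0944]
eef_rot: [179.9, -0.0, -92.9]
contact_force: [-0.8, -0.3, -1.4]
gripper_width: 0.0196
```

Request:
apply_moves(
  commands=[
    {"grip": 1, "slide": [-0.01, 0, 0.0], "roll": 0},
    {"grip": 1, "slide": [-0.018, 0, 0], "roll": 0},
    {"grip": 1, "slide": [-0.026, 0, 0], "roll": 0},
    {"grip": 1, "slide": [-0.034, 0, 0], "roll": 0},
    {"grip": 1, "slide": [-0.034, 0, 0], "roll": 0},
  ],
)

```text
time_s: 17.12
tcp_pos: [0.5164, 0.025, 0.0947]
eef_rot: [-180.0, 0.0, -92.8]
contact_force: [0.1, -0.5, -2.9]
gripper_width: 0.0199
```

```bash
python3 look.py L7; python3 grid.py Ws.npy | cut -c1-45
```

```text
tcp [0.5164 0.025  0.0947] yaw -92.82221850599848 F [ 0.1222 -0.5109 -2.8689] tips: tray xy [-0.042   0.1158] z 0.017914818061601404 w 0.01993122039783679
 100 8889876868577826788876888788678888785887
  95 888     ........ ........ ......... .. .
  90 87      .....  ....... ......... ... ...
  85 8       .....         ......   . . ...  
  80 8       ...            ....          .  
  75 8        .            ...               
  70 8       34  4 44444    . 4          488 
  65 8       4455444454     34 44454444448888
  60 8       4545454454     5454454544 444888
  55 8       4454544444    44454455445 348888
  50         5545445454     5444454554454 89 
  45 8       4545454554    33555445545    9  
  40 7       445445445      544554444   3    
  35 8       444454544      4554445     4    
  30         44545554       3444445   434    
  25 8       444            4444   4444 454  
  20 8       444            35   4 454 45465 
  15 8       44      4      3   4544444344766
  10 8       4               2444545443444477
   5 8        cc b           2334 3     4  56
   0 8    7 abcdc        
[... 331 characters left out ...]
44544 54588
 -40 8   aaaaacfff...  ...  5445444444 544888
 -45     8aaacfffff    ..   44545445 54 44798
 -50      aabccff..  ...   .24f44444454444988
 -55 8   aabbbdcc. ....   ..34f554.5444445589
 -60 7    aabcdcc ....  ....44f44444434.3395.
 -65 8     a7bccc....   .....2f.fff..........
 -70 8       cccc .   ..  .    ..    .   . . 
 -75 8        ccc                            
 -80 8        dcc                            
 -85 7       bccc                            
 -90 88       ddc                            
 -95 888     bccc                            
-100 888 7  8       7777 8           8  7 7  
-105 8888888888888888898888888888888888888888
y: left +170 -> right -170; digit=height/5mm
```

View pics/L7.png

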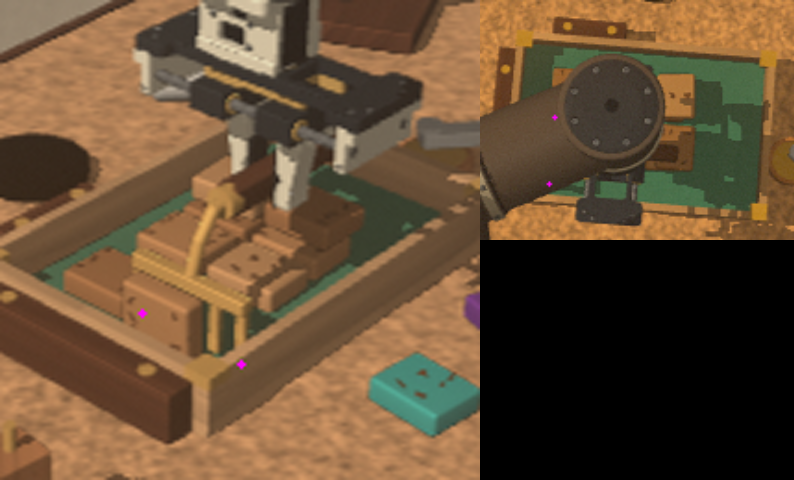

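Request:
apply_moves(
  commands=[
    {"grip": 1, "slide": [0.005, 0, 0.0], "roll": 0},
    {"grip": 1, "slide": [0.005, 0, -0.035], "roll": 0},
    {"grip": 1, "slide": [0.005, 0, -0.07], "roll": 0},
    {"grip": 1, "slide": [-0.04, 0, -0.07], "roll": 0},
    {"grip": 1, "slide": [-0.04, 0, -0.07], "roll": 0},
  ],
)

```text
time_s: 17.85
tcp_pos: [0.5188, 0.0655, 0.1651]
eef_rot: [-179.9, 0.1, -92.8]
contact_force: [-0.1, -0.1, -2.5]
gripper_width: 0.0196
```

Request:
apply_moves(
  commands=[
    {"grip": 1, "slide": [0, 0, 0], "roll": 0},
    {"grip": 1, "slide": [0, 0, 0.02], "roll": 0},
    {"grip": 1, "slide": [0, 0, 0.037], "roll": 0},
    {"grip": 1, "slide": [0, 0, 0.037], "roll": 0},
  ],
)

```text
time_s: 18.35
tcp_pos: [0.5171, 0.0628, 0.1262]
eef_rot: [179.8, -0.1, -92.9]
contact_force: [-0.8, -0.1, -1.5]
gripper_width: 0.02
```

```bash
python3 look.py L8; python3 grid.py Ws.npy | cut -c1-45
```

```text
tcp [0.5171 0.0628 0.1262] yaw -92.94559724899254 F [-0.7871 -0.0992 -1.4504] tips: tray xy [-0.0431  0.1536] z 0.04940476441697368 w 0.02004903964802413
 100 8888888 76887857767578887989768757787676
  95 887      ..2.........     .........     
  90 878     ..... .... .      .... ...     .
  85 8       ....              ..          ..
  80 8       ...                             
  75 8        .                              
  70 8       22444444                   3 4  
  65 8       4444444        3544      44 45  
  60 8       4455 4  4      4444   444 54555 
  55         44445  44      45   54544445664 
  50        14544  544           45445  4677 
  45 8       444  554         44454454 455888
  40 8       54  445        44455444453445888
  35 8       4.445   4      44554454544444888
  30 8       34 45          45445445554545898
  25         4454   4       44444544444455888
  20         44             454 45 4444554888
  15 8       43             34454445544446888
  10 8       1              44544344544344788
   5 8ff                     3534443       88
   0 8ffe                 
[... 330 characters left out ...]
455 4535998
 -40 7ff  abb        .......44555554544 44798
 -45 fffe aa  a     ........45444445444 44888
 -50  ff  54 aa   . ........45455555454444888
 -55 fff  55aba.............54445554444 45688
 -60 7fff 9aaa  ............444445444.424343.
 -65 7ff  8992 ..............2...............
 -70 8fff         .    . . ..     .. .      .
 -75 7ff                                     
 -80 8f                                      
 -85 8ffb                                    
 -90 fffff                                   
 -95 8fff                                    
-100 888 7 7     8   8 8 8 7 7       88  7 7 
-105 8888888888888888788888888888888888888888
y: left +170 -> right -170; digit=height/5mm
```

View pics/L8.png

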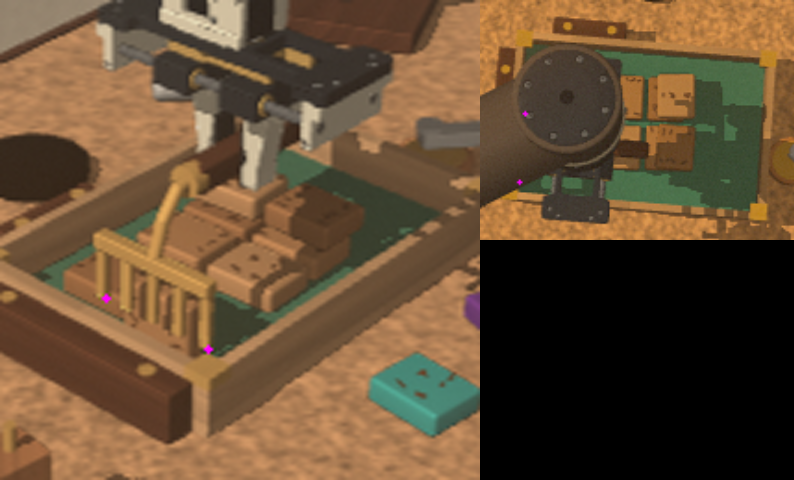

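Request:
apply_moves(
  commands=[
    {"grip": 1, "slide": [0.007, 0, 0], "roll": 0},
    {"grip": 1, "slide": [0.013, 0, 0], "roll": 0},
    {"grip": 1, "slide": [0.019, 0, 0], "roll": 0},
    {"grip": 1, "slide": [0.025, 0, 0], "roll": 0},
    {"grip": 1, "slide": [0.03, 0, 0], "roll": 0},
  ],
)

```text
time_s: 19.08
tcp_pos: [0.5167, 0.0338, 0.1276]
eef_rot: [-180.0, 0.0, -92.9]
contact_force: [-0.1, -0.1, -2.2]
gripper_width: 0.0197
```

```bash
python3 look.py L9; python3 grid.py Ws.npy | cut -c1-45
```

```text
tcp [0.5167 0.0338 0.1276] yaw -92.89291495852773 F [-0.0862 -0.1175 -2.2022] tips: tray xy [-0.0421  0.1246] z 0.050846594402035886 w 0.01973694209188767
 100 888 876886687867888787873766788786736788
  95 888     .......... .........    ........
  90 888     .....  .  ..  ....       .......
  85          ...          ....          .   
  80 8       ...           ..                
  75 8        .     3                        
  70 7       .44 4  4 4                   8  
  65        24454444454           444 4      
  60 8       5544554554    142    5554   46  
  55 8      345444555454    4    5454  34588 
  50         544445445     42    454   4458  
  45 8       44444545            5   45458899
  40 7      44544454        3       44 446898
  35         4454544  44    33    4555 445888
  30 8       444445  444    23   554544454968
  25 8      3445454 444     3    554444444888
  20 8       444455454          545444 454898
  15 8       5544444         3   454444144888
  10 8       f3445          33.  444443244388
   5 8      ff               2           3 84
   0 8      ffe7         
[... 331 characters left out ...]
55544 54888
 -40 8     4ffd7aaa   ...   45554445454 45798
 -45 8     3ffe8aa .....  ..45455454444 44498
 -50 8     3ffaaa .....  ...44444544454 45889
 -55       4ff8869a.... ....44444444554435888
 -60       4ff76aaa9........24444455443.343.8
 -65 8     3ffc 8a............43....3........
 -70 8      fff    .. .  ... ... .  . .     .
 -75 8     fff                               
 -80 8      f                                
 -85 8      ff9                              
 -90 8      ffff                             
 -95 888    fff                              
-100 8887   7 7      8       7 7 8 778   8   
-105 8888888888888888888888888888888888888888
y: left +170 -> right -170; digit=height/5mm
```

View pics/L9.png

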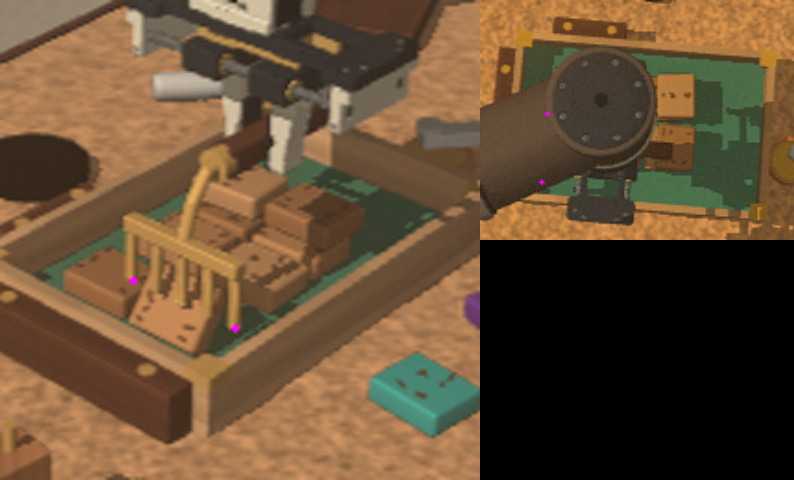

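Block B leans towards -y. A little further.

Request:
apply_moves(
  commands=[
    {"grip": 1, "slide": [0.006, 0, 0], "roll": 0},
    {"grip": 1, "slide": [0.012, 0, 0], "roll": 0},
    {"grip": 1, "slide": [0.016, 0, 0], "roll": 0},
    {"grip": 1, "slide": [0.016, 0, -0.03], "roll": 0},
    {"grip": 1, "slide": [0.016, 0, -0.03], "roll": 0},
  ],
)

```text
time_s: 19.8
tcp_pos: [0.5175, 0.0184, 0.1596]
eef_rot: [-179.8, 0.1, -92.9]
contact_force: [0.3, 0.5, -2.4]
gripper_width: 0.0197
```

```bash
python3 look.py L10; python3 grid.py Ws.npy | cut -c1-75
```

```text
tcp [0.5175 0.0184 0.1596] yaw -92.86718061156354 F [ 0.3262  0.4865 -2.4371] tips: tray xy [-0.0406  0.1093] z 0.0828275232711047 w 0.019732271689057865
 100 888 5688866867788888888846888748   .33878748677   65 66565546.666442
  95 888      ................... ..   ...  ..                  ... 77643
  90 988     ..... . . . . ........  ....  ..                 .. ...8.253
  85 8       .....         ......          .                    ......452
  80 87      ...            ....                                ......354
  75 8       ..            ...                    8             .... .556
  70 8       43444  444     ..          4      88888           . ....6474
  65         4454454455    .44 4444  4 44    9888888           .......578
  60 7       45455 44544    44545   44 3   88989 988            ......888
  55         45444555554    44444   44    8888889888           .......788
  50 8      35555555444    345    4554   8888898888 8         ........78 
  45 8       5444455454     45    45   34899888889888       .... .....788
  40 8       45544444444   .44  5      44 9988998888      
[... 1518 characters left out ...]
2............4..................................787
 -70 8         fff. ..   .   . . .    ..  .   .   .  . . ..     .    .878
 -75 8                                                                688
 -80 8                                                               7888
 -85            f                                                     888
 -90 8         fff                                                   7 88
 -95 888       ff                                                   8888 
-100 8888  7  7    7   77778 7 7 88  8   8 7    7 7      8     7 7  88888
-105 8888888888888888888888888888888888888888888888888888 888888788888888
y: left +170 -> right -170; digit=height/5mm above floor
```

View pics/L10.png

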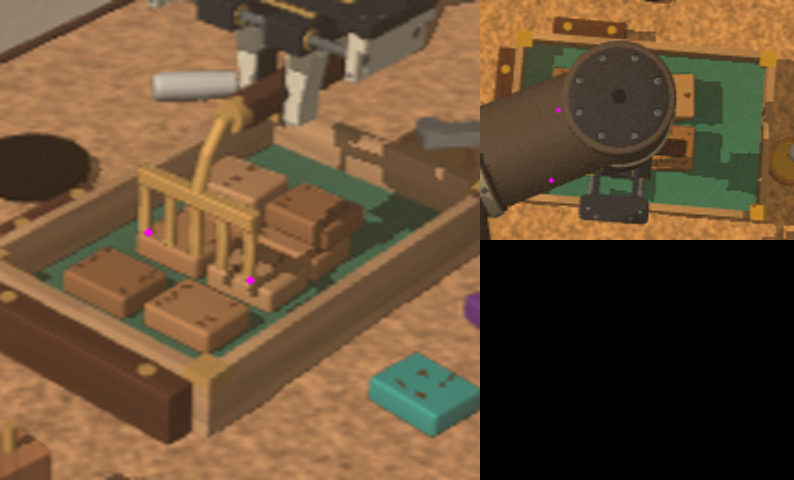

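Both left blocks lie flat. Now the right pair: go to the gap and push towards -y with the back of the tines.

Request:
apply_moves(
  commands=[
    {"grip": 1, "slide": [0.06, -0.022, 0], "roll": 0},
    {"grip": 1, "slide": [0.113, -0.044, 0], "roll": 0},
    {"grip": 1, "slide": [0.113, -0.044, 0], "roll": 0},
    {"grip": 1, "slide": [0.113, -0.044, 0], "roll": 0},
  ],
)

```text
time_s: 20.4
tcp_pos: [0.5535, -0.0972, 0.1564]
eef_rot: [179.9, -0.0, -93.0]
contact_force: [0.0, 1.1, -1.9]
gripper_width: 0.0197
```

Request:
apply_moves(
  commands=[
    {"grip": 1, "slide": [0, 0, 0.02], "roll": 0},
    {"grip": 1, "slide": [0, 0, 0.043], "roll": 0},
    {"grip": 1, "slide": [0, 0, 0.043], "roll": 0},
  ],
)

```text
time_s: 20.78
tcp_pos: [0.5525, -0.0958, 0.1129]
eef_rot: [179.8, -0.0, -92.8]
contact_force: [0.2, -0.6, -2.2]
gripper_width: 0.0199
```

```bash
python3 look.py L11
```

```text
tcp [ 0.5525 -0.0958  0.1129] yaw -92.80405957267239 F [ 0.1797 -0.6278 -2.2496] tips: tray xy [ 0.0005 -0.0029] z 0.03612749537941941 w 0.019936530221014135
```

View pics/L11.png

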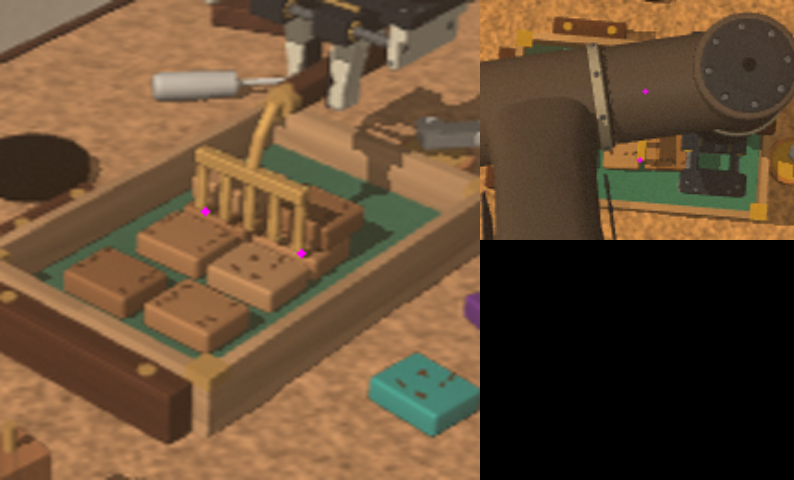

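Request:
apply_moves(
  commands=[
    {"grip": 1, "slide": [0.009, -0.001, -0.0015], "roll": 0},
    {"grip": 1, "slide": [0.018, -0.001, -0.0015], "roll": 0},
    {"grip": 1, "slide": [0.027, -0.001, -0.0015], "roll": 0},
    {"grip": 1, "slide": [0.036, -0.001, -0.0015], "roll": 0},
    {"grip": 1, "slide": [0.044, -0.001, -0.0015], "roll": 0},
  ],
)

```text
time_s: 21.5
tcp_pos: [0.5529, -0.1417, 0.1161]
eef_rot: [180.0, 0.0, -92.9]
contact_force: [0.3, 1.2, -1.7]
gripper_width: 0.0193
```

Request:
apply_moves(
  commands=[
    {"grip": 1, "slide": [0.006, 0, 0], "roll": 0},
    {"grip": 1, "slide": [0.012, 0, 0], "roll": 0},
    {"grip": 1, "slide": [0.012, 0, 0], "roll": 0},
  ],
)

```text
time_s: 21.88
tcp_pos: [0.5523, -0.1532, 0.116]
eef_rot: [180.0, -0.0, -92.9]
contact_force: [-0.5, 0.5, -2.0]
gripper_width: 0.0197
```

```bash
python3 look.py L12;  python3 grid.py Ws.npy | cut -c1-75
```

```text
tcp [ 0.5523 -0.1532  0.116 ] yaw -92.91110885626786 F [-0.5032  0.5401 -1.9577] tips: tray xy [ 0.0034 -0.0602] z 0.03921100880291613 w 0.019729642004078774
 100 998 8677778787588888776.57658888883878838778.5378665667885   8878888
  95 898      ................. ......... ........ .........        88888
  90 888      ..... .   . . ........ ............ . . . ....        87888
  85         .... .        ......          .          ....          .. 8 
  80 8       ....          . ...                      .....        ..75  
  75 8        .            ....                        ....         .   3
  70 8       444 44  44    ...   4      444 444 4   98.....           .67
  65 7       3544454444    .44444 444 44 45444444  89a ....          .788
  60 8      245455555544    4444444454454544454444879  .22.        ...878
  55 8      34354454444    35544445445 5354544444 8  99 ...        ...888
  50         45555444444    4444444544 455544454ffdf994....        ... 88
  45         44444455444    44445444 4 345444444ffff9a ....          8888
  40 8      24455554554    34545555444 445444444ffff95
[... 1522 characters left out ...]
.3......2................. .....................888
 -70 8          . .  .... .  . ..     ..      ... .   .    .    .  .  888
 -75 8                                                                688
 -80 7                                                                878
 -85 8                                                                888
 -90 8                                                               7 88
 -95 888                                                            88888
-100 88   7 8        8 8 77        7     87    7 8    77 7     8  7788 88
-105 8888888888888888888888888888888888888888888 8887888878888888888 888 
y: left +170 -> right -170; digit=height/5mm above floor
```

View pics/L12.png

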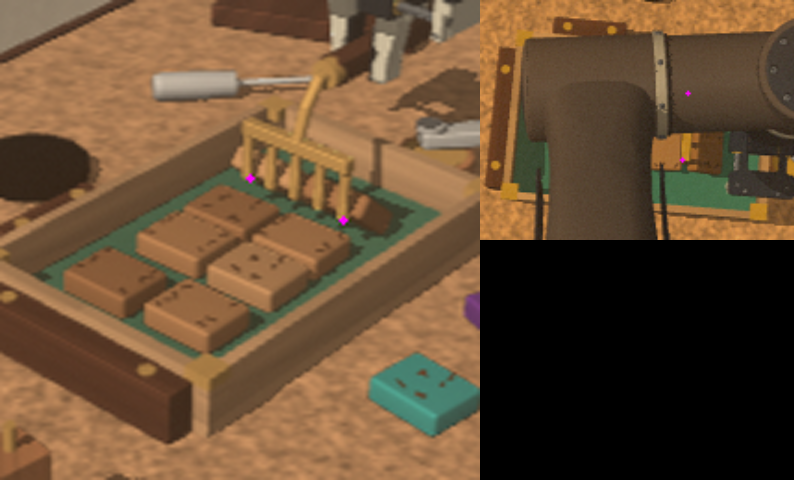

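Both right upper blocks lean on the tines, their lower edges near tray y -105. I'll push slightly past the lower blocks' edge, lower the tips, push a bit more, then back off.

Request:
apply_moves(
  commands=[
    {"grip": 1, "slide": [0.006, 0, 0], "roll": 0},
    {"grip": 1, "slide": [0.012, 0, 0], "roll": 0},
    {"grip": 1, "slide": [0.012, 0, 0.01], "roll": 0},
    {"grip": 1, "slide": [0.012, 0, 0.02], "roll": 0},
    {"grip": 1, "slide": [0.012, 0, 0.02], "roll": 0},
  ],
)

```text
time_s: 22.6
tcp_pos: [0.5509, -0.1648, 0.0946]
eef_rot: [179.9, -0.0, -92.9]
contact_force: [0.4, -0.5, -2.6]
gripper_width: 0.0197
```

```bash
python3 look.py L13;  python3 grid.py Ws.npy | cut -c40-75
```

```text
tcp [ 0.5509 -0.1648  0.0946] yaw -92.89114748185844 F [ 0.3623 -0.4767 -2.6292] tips: tray xy [ 0.0026 -0.0718] z 0.017826509277223818 w 0.019702650677115095
5686847768577757678677527887878888
..............2..........     8888
 ..... ... .  ...... ..      78888
    .          ....            688
               ...             888
                               876
 34 4444 4    324              588
4444444445    444   44         7  
44444545444   45   444          46
4445 4455 4  b   5 4           378
 444454 443 dac4555            888
44444 55444 cdc54   44         898
44445445444dccc55   44         688
4454444 444bcdcc 4454         2688
45444445544 cc7  545           888
54444544544 ddd4 5             888
 4444554444 dcc55   45         88.
4444544455 3cccc  4444         588
54544444444ccd4f  3433        8688
 5    44    ceff               886
 5444445444 cffff4   4       ..788
54445444454 cfff4   544      f.788
45454444554 dcc3  4444       f8588
4444454 4544dcc   445        f 885
 5454544444 dd734445  544   ff.ff8
34454545444 cdc444   35 4      588
 54445443443cdd44  44444       78 
34544544444ccdc4  544454     ..888
 45444444444ddc 45544 45     ..688
 54444444444cccb554444554  ....888
 4554544454bcdbb54545455  .....878
344453435544.444454444443... ..788
.23..45.3......33..1534........778
. ................... .... . ..878
..   .     . .. .. .. . .  .   888
                               788
                               888
                               788
                              7888
                             78888
7  7  8    87  7         77  88888
88 8888888888888888888888888887888
t/5mm above floor
```

View pics/L13.png

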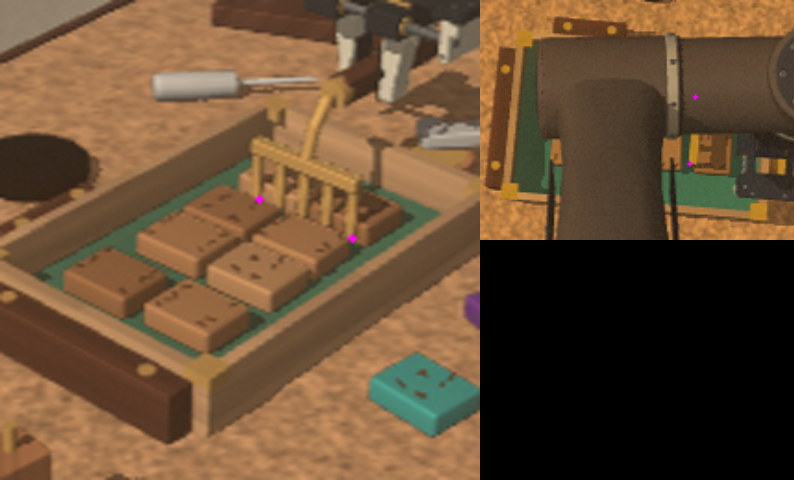

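Both right blocks now lie flat in front of the tines. Lifting the rake clear.

Request:
apply_moves(
  commands=[
    {"grip": 1, "slide": [0, 0, -0.04], "roll": 0},
    {"grip": 1, "slide": [0, 0, -0.09], "roll": 0},
    {"grip": 1, "slide": [0, 0, -0.1], "roll": 0},
    {"grip": 1, "slide": [0, 0, -0.1], "roll": 0},
  ],
)

```text
time_s: 23.2
tcp_pos: [0.5521, -0.1646, 0.1968]
eef_rot: [-179.9, 0.0, -92.9]
contact_force: [0.0, -0.1, -2.0]
gripper_width: 0.0198
```

```bash
python3 look.py L14;  python3 grid.py Ws.npy | cut -c1-75; echo "[0.5505,-0.1653,0.1945,-92.9]">cmd.json;python3 mv.py .5333 .3534 .195 -189.1
```

```text
tcp [ 0.5521 -0.1646  0.1968] yaw -92.88187328095175 F [ 0.0158 -0.1139 -2.0079] tips: tray xy [ 0.0038 -0.0717] z 0.12004032019831469 w 0.01977649759522068
 100 888 76747877579887588887688888776878587886888788746.578.66785778889.
  95 888     .................... ........ ........ ........ .......78888
  90 887     ........ . ... ................... .....  .... . . ....88687
  85 8       ....          ......       .  .           ..            .488
  80 8       ...            ....                      ...           ..988
  75 8       ..            ....                                      .878
  70 7       44   444444   ..3 4    4   44  4 4 4    31 4 4444 4     .488
  65 8       4544444444     344 4444444 444 54454   354 444444 4     .878
  60 7       555544 4544   25544444454444444444454  255 54545544     .688
  55         44454454544   245455 5445 44454444 44  444544544 4     ..888
  50 8       4444554454     444544444444455 4 454   4345 445545      .688
  45         5544455445 3   4544444454444454445454   444 534454      .884
  40 8      354544454454   444444 4544 35455555444   44
[... 1597 characters left out ...]
.. . ....  .  .  . . .     .  .  . . .  .   . 988
 -75 8                                                                788
 -80 8                                                                788
 -85 8                                                                 88
 -90 88                                                              7888
 -95 8887                                                           78888
-100 888   78  8 8 8     88      7 7    8   7    8  7 7 87    77    88888
-105 888888888888888888888888888888 8888 88888888788888888888888888888888
y: left +170 -> right -170; digit=height/5mm above floor
[0.5333, 0.3534, 0.195, -189.1] slide,roll: [-0.5172, 0.0434, -0.0005] 96.2
```

View pics/L14.png

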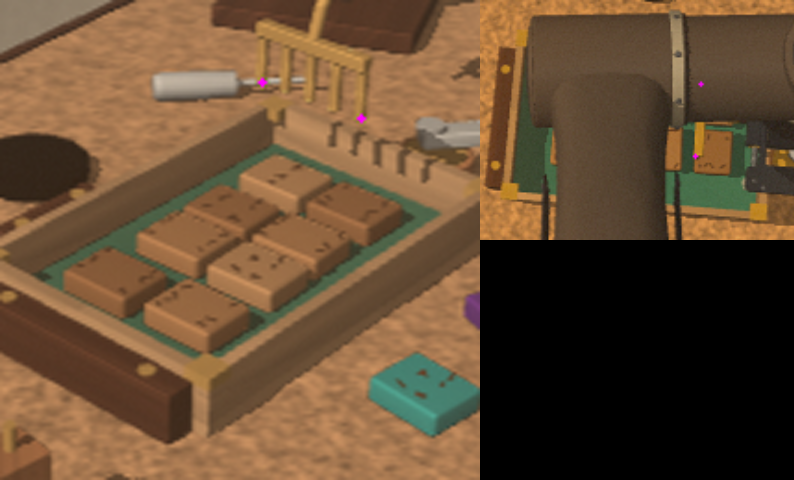

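All eight blocks lie flat at a 20 mm height. Four pairs have centres near tray y 103, 30, -30 and -106, with x near +39 and -31. Returning the rake.

Request:
apply_moves(
  commands=[
    {"grip": 1, "slide": [-0.0575, 0.0048, 0], "roll": 10.6},
    {"grip": 1, "slide": [-0.115, 0.0097, 0], "roll": 21.2},
    {"grip": 1, "slide": [-0.172, 0.0145, 0], "roll": 31.8},
    {"grip": 1, "slide": [-0.23, 0.0193, 0], "roll": 42.4},
    {"grip": 1, "slide": [-0.287, 0.0241, 0], "roll": 53},
  ],
)

```text
time_s: 23.92
tcp_pos: [0.5416, 0.1181, 0.1945]
eef_rot: [180.0, -0.2, -142.4]
contact_force: [1.4, 0.3, -2.0]
gripper_width: 0.0195
```

```bash
python3 - <<'E'
from plant import *
s=get_state();print(s['tcp_pos'],s['eef_rot'])
import numpy as np,json
a=np.radians(-92.9);x=np.array([np.cos(a),np.sin(a)]);y=np.array([np.sin(a),-np.cos(a)])
p=np.array([.552,-.165])-.287*x+.0241*y; c=[*p,.1965,-145.9];print(c);json.dump(c,open("cmd.json","w"))
E
python3 mv.py .5333 .3534 .196 -189.1
```

```text
[0.54156442 0.1180955  0.19447444] [ 1.79973110e+02 -1.52459717e-01 -1.42446562e+02]
[np.float64(0.5424510372938779), np.float64(0.12285174536771018), 0.1965, -145.9]
[0.5333, 0.3534, 0.196, -189.1] slide,roll: [-0.1217, 0.196, 0.0005] 43.2
```

Request:
apply_moves(
  commands=[
    {"grip": 1, "slide": [-0.0304, 0.049, 0], "roll": 10.6},
    {"grip": 1, "slide": [-0.061, 0.098, 0], "roll": 21.2},
    {"grip": 1, "slide": [-0.0913, 0.147, 0], "roll": 31.8},
    {"grip": 1, "slide": [-0.1217, 0.196, 0], "roll": 42.4},
    {"grip": 1, "slide": [-0.1217, 0.196, 0], "roll": 43.2},
  ],
)

```text
time_s: 24.55
tcp_pos: [0.517, 0.3492, 0.1934]
eef_rot: [-179.9, -0.1, 174.7]
contact_force: [0.2, -1.5, -1.4]
gripper_width: 0.02
```

Request:
apply_moves(
  commands=[
    {"grip": 1, "slide": [0, 0, 0], "roll": 0},
    {"grip": 1, "slide": [0, 0, 0], "roll": 0},
  ],
)

```text
time_s: 24.8
tcp_pos: [0.5182, 0.3448, 0.1954]
eef_rot: [-179.9, -0.1, 174.7]
contact_force: [0.1, -0.9, -2.4]
gripper_width: 0.0197
```

```bash
python3 - <<'E'
from plant import *
s=get_state();print(s['tcp_pos'],s['eef_rot'])
import json
c=[*s['tcp_pos'],s['eef_rot'][2]-360];json.dump(c,open("cmd.json","w"))
E
python3 mv.py .5333 .3534 .196 -189.1
```

```text
[0.51824514 0.34483981 0.19538106] [-1.79931919e+02 -5.01580529e-02  1.74687700e+02]
[0.5333, 0.3534, 0.196, -189.1] slide,roll: [-0.0142, 0.0099, -0.0006] 3.79
```

Request:
apply_moves(
  commands=[
    {"grip": 1, "slide": [-0.0142, 0.0099, 0], "roll": 3.79},
    {"grip": 1, "slide": [-0.0142, 0.0099, 0], "roll": 3.79},
    {"grip": 1, "slide": [-0.0142, 0.0099, 0], "roll": 3.79},
  ],
)

```text
time_s: 25.18
tcp_pos: [0.5332, 0.3536, 0.1959]
eef_rot: [-180.0, -0.0, 170.9]
contact_force: [0.2, 0.4, -1.9]
gripper_width: 0.0195
```

```bash
python3 - <<'E'
from h import *
q,d=capture("side"); u,v=map(int,w2p([.535,.353,.15],"side")); cv2.imwrite("pics/r9.png",cv2.resize(q[v-80:v+80,u-80:u+80,::-1],(480,480)))
s=get_state(); print(s['tcp_pos'],s['eef_rot'],s['contact_force'])
E
```

```text
[0.53318404 0.35374589 0.19610273] [-1.79994296e+02 -1.66819936e-02  1.70911726e+02] [ 0.84208651 -0.75277222 -2.26285886]
```

View pics/r9.png

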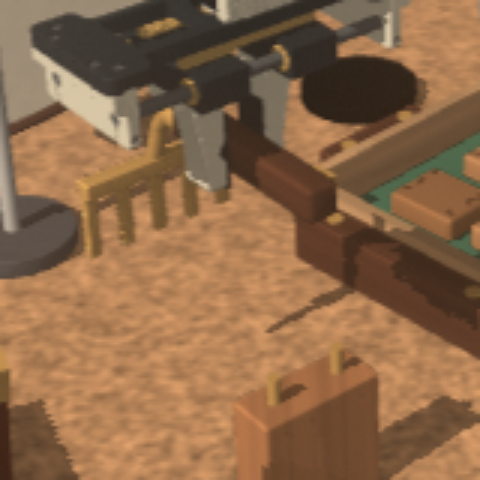

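The rake is aligned above the rest. Lowering 119 mm to the original height.

Request:
apply_moves(
  commands=[
    {"grip": 1, "slide": [0, 0, 0.045], "roll": 0},
    {"grip": 1, "slide": [0, 0, 0.085], "roll": 0},
    {"grip": 1, "slide": [0, 0, 0.105], "roll": 0},
    {"grip": 1, "slide": [0, 0, 0.114], "roll": 0},
    {"grip": 1, "slide": [0, 0, 0.118], "roll": 0},
  ],
)

```text
time_s: 25.85
tcp_pos: [0.5335, 0.3546, 0.0784]
eef_rot: [180.0, 0.0, 170.9]
contact_force: [0.4, 0.9, -1.2]
gripper_width: 0.0198
```

Request:
apply_moves(
  commands=[
    {"grip": 1, "slide": [0, 0, 0], "roll": 0},
    {"grip": 1, "slide": [0, 0, 0.001], "roll": 0},
    {"grip": 1, "slide": [0, 0, 0.001], "roll": 0},
  ],
)

```text
time_s: 26.22
tcp_pos: [0.5336, 0.3548, 0.0777]
eef_rot: [180.0, 0.0, 170.9]
contact_force: [0.3, -0.1, -1.7]
gripper_width: 0.0193
```

Request:
apply_moves(
  commands=[
    {"grip": 1, "slide": [0, 0, 0.001], "roll": 0},
    {"grip": 1, "slide": [0, 0, 0.001], "roll": 0},
    {"grip": 0.7, "slide": [0, 0, 0.001], "roll": 0},
    {"grip": 0.55, "slide": [0, 0, 0.001], "roll": 0},
    {"grip": 0.4, "slide": [0, 0, 0.001], "roll": 0},
  ],
)

```text
time_s: 26.85
tcp_pos: [0.5334, 0.3546, 0.0759]
eef_rot: [-180.0, -0.0, 170.9]
contact_force: [0.1, 0.2, 0.4]
gripper_width: 0.0406
```

Request:
apply_moves(
  commands=[
    {"grip": 0.4, "slide": [0, 0, 0], "roll": 0},
    {"grip": 0.4, "slide": [0, 0, -0.03], "roll": 0},
    {"grip": 0.4, "slide": [0, 0, -0.08], "roll": 0},
    {"grip": 0.4, "slide": [0, 0, -0.13], "roll": 0},
    {"grip": 0.4, "slide": [0, 0, -0.15], "roll": 0},
  ],
)

```text
time_s: 27.48
tcp_pos: [0.5344, 0.3554, 0.23]
eef_rot: [179.8, 0.2, 170.9]
contact_force: [-0.8, -0.3, -1.0]
gripper_width: 0.0523
```

```bash
python3 - <<'E'
from h import *
s=get_state(); print(s['tcp_pos'],s['contact_force'],s['gripper_width'])
q,d=capture("side");p,dt=capture("top"); np.save("Wt.npy",cloud(dt,"top")); np.save("Ws.npy",cloud(d,"side"))
u,v=map(int,w2p([.535,.353,.08],"side"))
cv2.imwrite("pics/f1.png",np.hstack([cv2.resize(q[v-80:v+80,u-80:u+80,::-1],(400,400)),cv2.resize(p[190:340,240:390,::-1],(400,400))]))
cv2.imwrite("pics/f2.png",p[:,:,::-1])
W=cloud(dt,"top"); W0=np.load("W1.npy")
k=W[295:317,424:446].reshape(-1,3);k=k[(k[:,2]>.085)&(k[:,2]<.11)];print("knob",len(k),k.mean(0),np.degrees(np.arctan2(k.mean(0)[1]+.2175,k.mean(0)[0]-.5255))+73.6)
S=cloud(d,"side").reshape(-1,3)
m=(abs(S[:,0]-.53)<.1)&(abs(S[:,1]-.355)<.05)&(S[:,2]>.099)&(S[:,2]<.12); h=S[m]; print(len(h),h.mean(0),h.min(0),h.max(0)); A=np.c_[h[:,:2],np.ones(len(h))]
E
```

```text
[0.53444422 0.35537438 0.22995644] [-0.75626447 -0.29760382 -0.98863387] 0.0523200228569357
knob 69 [ 0.45507256 -0.2949716   0.09329069] -58.67316644832516
700 [0.51714174 0.36253104 0.10504388] [0.45434924 0.33870746 0.09902113] [0.59225072 0.39243729 0.11024839]
```

View pics/f1.png

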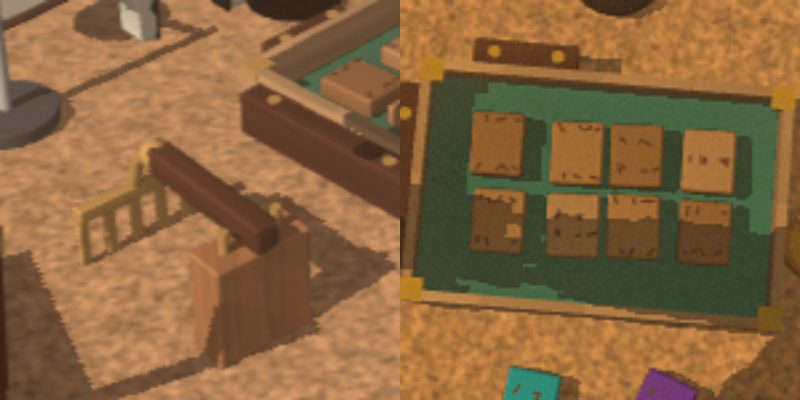

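View pics/f2.png

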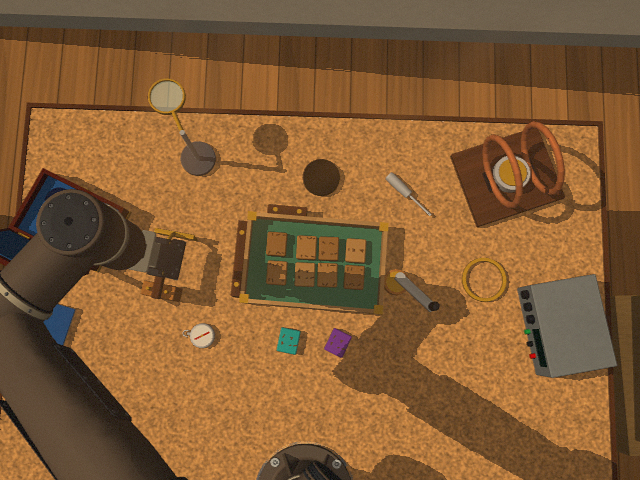

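Everything checks out, and the arm is clear of everything. Handing in.

```bash
python3 -c "
from plant import *
print(close_job())"
```

```text
the job is handed in; nothing more can be done
None
```

The compass case bed is made and the job is handed in, at about 27.6 s of the 72 s allowed. `close_job` gives no verdict.

- **Clamp:** I gripped the knob and turned the lever about 60° clockwise. It then turned hard, with about 12 N on the knob, and I let go. The knob was at the same angle before and after the raking (58.7° both times). I could not measure the force between cam and tray directly; that it is still over 2 N is inferred from the hard stop, the unchanged angle and the disc touching the tray in the picture.
- **Blocks:** I tipped the upper four off the heap with the rake alone, one pair to each end. One block stood up on edge, so I nudged it and tipped it flat from the other side. The last height map and the pictures show all eight flat, with block tops about 20 mm above the tray floor. They lie in four front/back pairs, with centres near y = +103, +30, −30 and −106 mm and x = +39 and −31 mm. Every third has a block at the front and one at the back.
- **Rake:** It is back on its rest between the pins and looks level. I released it about 1 mm sideways from where I picked it up.
- **Other things:** The compass, gimbal ring, ebony disc and screwdriver look unmoved in the final top view. I judged this by eye and did not measure it.

The measurements disagreed only by small amounts: the rake showed a few millimetres off between camera and arm reading.

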